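# Pack the sampling carrier

### The arm

A 6-joint arm with a two-finger parallel gripper is mounted at the origin on a cart in front of the work surface, level with it; the furniture and walls round the work are solid. World frame = base frame: x ahead of the robot, y to its left, z up, the work surface at z = 0. Lengths are in m, angles in rad, forces in N, time in s.
With the tool pointing down it reaches from about 0.35 to 0.775 m from the base axis. Payload 5.5 kg.
Tool frame: the origin (TCP) lies at the very end of the fingers, on their centre line; the grasp point (between the pads) lies 19 mm behind it; y points along the fingers, x is the direction in which the jaws open and shut, and the axes are right-handed (so a half turn about y gives the same grasp; the last joint's range is limited). The gripper opens to 85 mm and grips with 20 to 120 N. Pads are 22 mm wide; open, the fingers measure 114 mm over their backs; the gripper's body (76 mm by 85 mm) begins 54 mm behind the grasp point. The pads swing forward as they close: fully open they stand 13 mm farther back than shut.
Start: joints at [-1.483, 0.313, 0.046, 1.304, 0, 1.431], TCP at [0.13, -0.56, 0.231] pointing down, gripper open.
Joint ranges: [-2.76, 2.76], [-0.86, 1.69], [-1.03, 1.26], [-2.2, 2.34], [-1.47, 1.5], [-3.14, 3.14]. Speed limits (rad/s): [2.57, 2.57, 3.14, 3.14, 3.14, 3.14].

### API

Orientations are given as a unit quaternion [w, x, y, z].
In Python, from cell import sensors, vision, job gives the robot as it stands. The module is installed in compiled form; this text tells all that it offers.
- The arm moves only by the tool step_arm, never from a script. Its argument "series" is a list of rows, each a list of 7 numbers: the shift along the tool's x, y, z in m, then the turn, a rotation vector about the tool's x, y, z in rad, then the closure, from 0 (fully open) to 1 (shut). A call has 1 to 5 rows; each row shifts and turns the commanded pose from where the row before left it, along the tool's axes as they then stand; what a row does not reach is not made up. A row lasts 1/12 s, in which the tool goes at most 41.7 mm and 7.16 degrees, less where a joint would pass 70% of its speed; a pose out of reach is approached as far as the arm can. A call is refused whole if a number of a shift passes 0.0417 or a number of a turn 0.125, either way. A call with a gripper value outside its range is refused whole. The fingers move at their own pace and stop on an object; "grip_force" is the grip in N (left out, the last holds). Time passes only in rows, so rows that do not move let the fingers close. It gives the time, the measured TCP pose, the force and the opening at its end, in the units of the state.
- sensors.sense(): the state, without advancing time (a new reading comes with each control period).
- vision.capture(name): name is "scene" or "top"; returns a dict with "img" (384x512x3 uint8, red, green, blue), "fx", "fy", "cx", "cy" (pixels), "k1" (the pictures are not rectified: a ray, as slopes to the right and down, at radius r is drawn at 1 + k1 r^2 times it, then the intrinsics apply), "extrinsics" (4x4, takes a point from camera to world coordinates). Camera axes: x right, y down, z forward; pixel columns grow to the right and rows downward; lengths in m; the calibration is good to about 2 mm. A picture is of the moment at which its call begins. There is no depth.
- job.finish_job(): hands the job in, once; it reports no verdict.
The state is a dict: "time": time; "joint_positions": joint angles; "joint_vel": joint speeds; "joint_efforts": joint torques, N m; "position": TCP position; "ee_rot": TCP orientation; "contact_force": force on the tool from outside, world axes, zero at the start; "ft_torque": the same for the moment, N m; "gripper_width": finger opening in m.
Only numpy, scipy, OpenCV 4.12 (cv2) and the standard library are available. Lean on these libraries where they do the work, as an engineer would, in place of code of your own. Each camera call takes 0.05 s, during which the arm holds its last target.

### The job

Pack the grey carrier tray for sampling: stand the small blue-capped bottle upright in the square nest, the white-lidded pot upright in the big round nest and the slim vial upright in the small round nest, and lay the thick marker lengthwise and centred in its rest between the four posts. The open beaker and the thin pen do not belong in the carrier: leave them where they are. Let go of everything at the end.

Things in the scene. Friction and masses are not known exactly. Their poses are not given: they have to be found in the camera images.
- small_bottle_mid (a point): centre, half-way up (47 mm above its foot), of a small clear bottle with a blue ribbed screw cap: 44 mm diameter, 94 mm tall; straight body up to about 56 mm, then shoulder, cap 34 mm diameter from 72 mm up. Stands upright, about 110 g, z up.
- lidded_pot_mid (a point): centre, half-way up (24 mm above its foot), of a clear sample pot with a white screw lid: 43 mm diameter, 48 mm tall. Stands upright, about 30 g, z up.
- vial_mid (a point): centre, half-way up (23 mm above its foot), of a slim clear vial with a white cap: 17 mm diameter, 46 mm tall. Stands upright, about 20 g, z up.
- thick_marker_mid (a point): centre of a thick white marker with a black cap lying on the bench: 135 mm long with the cap along its own y axis (the black cap takes about 48 mm and is hard to see on the black bench), 17 mm wide, 16 mm high, about 20 g. It may roll a little.
- open_beaker_mid (a point): centre, half-way up (30 mm above its foot), of a small open beaker with a spout: 48 x 55 mm, 60 mm tall. Does not belong in the carrier; stays where it stands.
- thin_pen_mid (a point): centre of a thin white ball pen with red ends lying on the bench: 145 mm long along its own y axis, 11 mm wide, 9 mm high. Does not belong in the carrier; stays where it lies.
- square_nest: dark grey square pocket for the bottle, inside 60 x 60 mm, outside 70 x 70 mm. Floor 3 mm thick, rim 15 mm high over the underside; things in it stand 8 mm above the bench. Fixed in the carrier, in the row of three nests 85 mm apart away from the robot (any sequence). Origin: centre of the underside, 5 mm above the bench; z up; yaw as the carrier's, within 0.2 rad.
- round_nest: big dark grey round pocket for the pot, inside diameter 60 mm, outside 70 mm. Floor 3 mm thick, rim 15 mm high over the underside; things in it stand 8 mm above the bench. Fixed in the carrier, in the row of three nests 85 mm apart away from the robot (any sequence). Origin: centre of the underside, 5 mm above the bench; z up; yaw as the carrier's, within 0.2 rad.
- small_nest: small dark grey round pocket for the vial, inside diameter 36 mm, outside 44 mm. Floor 3 mm thick, rim 15 mm high over the underside; things in it stand 8 mm above the bench. Fixed in the carrier, in the row of three nests 85 mm apart away from the robot (any sequence). Origin: centre of the underside, 5 mm above the bench; z up; yaw as the carrier's, within 0.2 rad.
- marker_rest: dark grey plate 50 (x) by 130 (y) by 3 mm with four posts 15 mm high (over the underside) at y = -52 and +52 mm, 34 mm apart across; 86 mm clear between the pairs. The marker lies on it along y. Fixed in the carrier, a grey tray 190 x 270 mm, floor 5 mm, lip 16 mm high, 95 mm in front of the nests. Origin: centre of the underside, 5 mm above the bench; y along the tray's long side.

How it is judged:
At the end, for the whole second after the job is handed in: Bottle, pot, vial upright (0.12 rad) on the floors of square, big round and small round nest (12 mm across, 5 mm in height); marker on its rest (12 mm across, 15 mm lengthwise, 0.2 rad); all at rest; beaker and pen within 25 mm of their start (horizontal distance between small_bottle_mid and square_nest below 0.012 m and z of small_bottle_mid in the frame of square_nest between 0.045 and 0.055 m and angle between each of small_bottle_mid, lidded_pot_mid, vial_mid's own z axis and vertical below 0.12 rad and linear speed of each of small_bottle, lidded_pot, vial, thick_marker below 0.02 m/s and horizontal distance between lidded_pot_mid and round_nest below 0.012 m and z of lidded_pot_mid in the frame of round_nest between 0.022 and 0.032 m and horizontal distance between vial_mid and small_nest below 0.012 m and z of vial_mid in the frame of small_nest between 0.021 and 0.031 m and x of thick_marker_mid in the frame of marker_rest between -0.012 and 0.012 m and y of thick_marker_mid in the frame of marker_rest between -0.015 and 0.015 m and z of thick_marker_mid in the frame of marker_rest below 0.016 m and angle between the y axis of thick_marker_mid and the y axis of marker_rest, either way round below 0.2 rad and distance of each of open_beaker_mid, thin_pen_mid from where it was at the start of the episode below 0.025 m); the robot touches nothing.
It fails at once if the open beaker was moved or knocked over (distance of open_beaker_mid from where it was at the start of the episode above 0.025 m or angle between open_beaker_mid's own z axis and vertical above 0.4 rad).
It fails at once if the thin pen was moved (distance of thin_pen_mid from where it was at the start of the episode above 0.025 m).
It also fails if it takes over 112 s, if anything falls off the work surface, if the arm or the gripper's body presses on something with over 40 N, if the wrist force passes 120 N, or if a joint passes its speed limit or range.

## Working session

There is one attempt and no reset: what is moved stays moved. The work goes in short steps, Python scripts to look and compute and a tool call to move; the robot and the scene stay as the last step left them, time stands still between calls to the robot, and variables do not carry over. Pictures are saved under pics/ and viewed, and the job is handed in when it is done.

Besides the shell and the picture viewer there is one more tool, called after "Request:" as name([rows], argument=value, ...), one row to a line, values as JSON. step_arm: Moves the arm, as the interface text tells. Its arguments: {"type":"object","properties":{"series":{"type":"array","items":{"type":"array","items":{"type":"number"}}},"grip_force":{"type":"number"}},"required":["series"]}

```bash
mkdir -p pics; ls
python3 - <<'E'
from cell import sensors, vision
import cv2, json
s=sensors.sense(); print({k:(v if not hasattr(v,'tolist') else v.tolist()) for k,v in s.items()})
import pickle
for n in("scene","top"):
    c=vision.capture(n); pickle.dump(c,open(n+"0.pkl","wb"))
    print(n,c["fx"],c["fy"],c["cx"],c["cy"],c["k1"],c["extrinsics"])
    cv2.imwrite(f"pics/{n}0.png",cv2.resize(c["img"][:,:,::-1],(800,600),interpolation=cv2.INTER_CUBIC))
E
```

```text
pics
{'time': 0.0, 'joint_positions': [-1.4826174957540206, 0.313986477896037, 0.04499094610715387, 1.303594229784804, -2.0010189104638124e-05, 1.4311791257024538], 'joint_vel': [-0.0007721309565165464, 0.0004628487669124298, -0.001071407837303309, -5.881831588430177e-05, -0.0006731383422112488, -0.000973484739227707], 'joint_efforts': [0.0009720829257275909, -48.06293249130249, 29.85299527645111, 0.019437282462604344, -4.026164106107899e-05, 3.314693159950366e-06], 'position': [0.1297831544966118, -0.5596451002181771, 0.23042168056932544], 'ee_rot': [0.554040921593102, -0.5531311850786508, 0.44037598601476724, -0.4394923665267408], 'contact_force': [0.22580919901017993, -0.24505318307157792, -0.25440864300635185], 'ft_torque': [0.05180987767903555, -0.053388443859238764, -0.005240477548982005], 'gripper_width': 0.08568244491501938}
scene 408.3295901513062 408.3295901513062 263.04505703221764 194.83472264336103 -0.03384364137397197 [[-0.85542152 -0.3916168   0.33895471  0.12542351]
 [-0.51760855  0.62325214 -0.58620659  0.63217427]
 [ 0.0183141  -0.67689959 -0.7358475   0.91055637]
 [ 0.          0.          0.          1.        ]]
top 385.3806978833057 385.3806978833057 254.45778926353196 195.58249767308672 -0.011424150676645971 [[ 0.01627412 -0.98196565  0.18835768  0.34870255]
 [-0.99959443 -0.01157539  0.02601906 -0.07903497]
 [-0.02336951 -0.18870472 -0.98175577  1.06294687]
 [ 0.          0.          0.          1.        ]]
```

View pics/scene0.png

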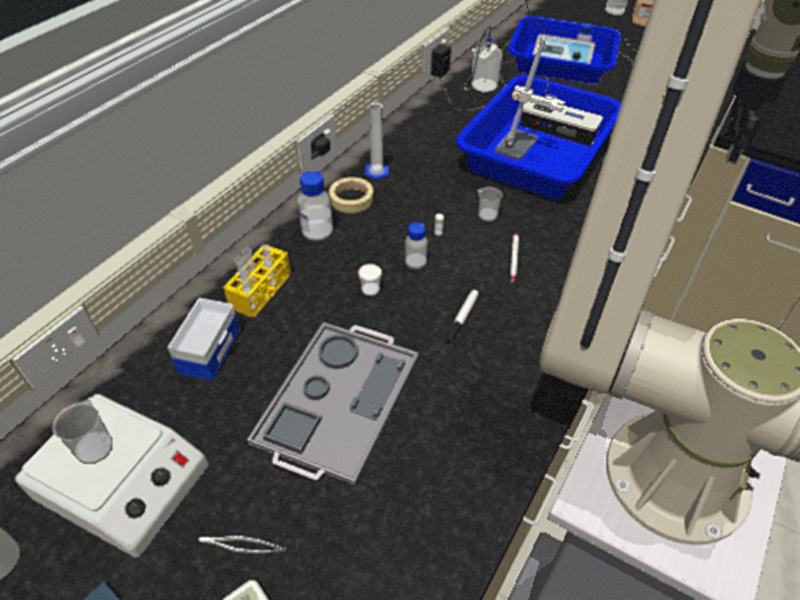

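View pics/top0.png

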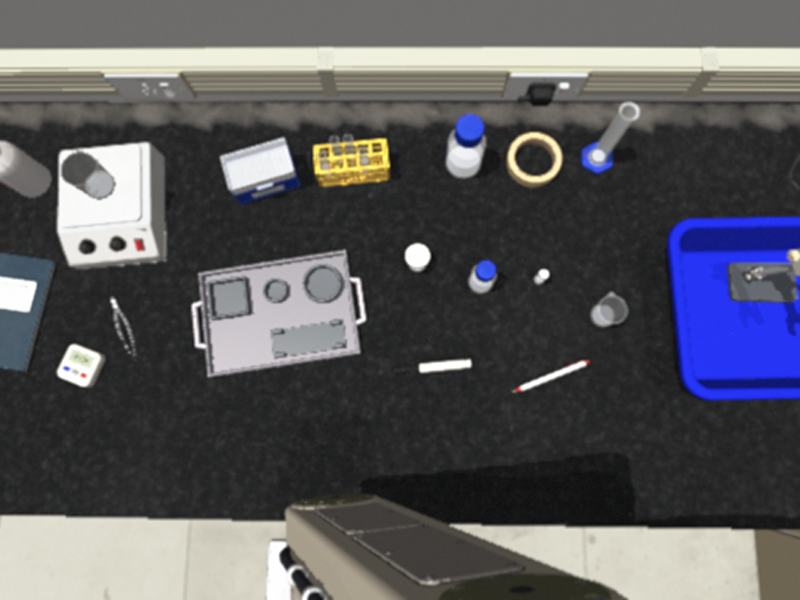

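The scene picture shows the tray at about (335,400). The top picture (800x600 scale) shows the square nest at (230,298), small nest (277,290), round nest (323,283) and rest (309,339). It also shows the pot at (417,257), bottle (483,276), vial (541,276), beaker (608,309), marker body (420–470,366) and pen (551,376). Next I'll zoom in and measure.

```bash
cat > h.py <<'E'
import numpy as np, cv2, pickle
from scipy.spatial.transform import Rotation as R
def K(c): return np.array([[c["fx"],0,c["cx"]],[0,c["fy"],c["cy"]],[0,0,1]])
def ray(c,uv):
    p=cv2.undistortPoints(np.array(uv,float).reshape(-1,1,2),K(c),np.array([c["k1"],0,0,0,0.]))[:,0]
    E=np.array(c["extrinsics"]); d=np.c_[p,np.ones(len(p))]@E[:3,:3].T
    return E[:3,3],d
def onz(c,uv,z):
    o,d=ray(c,uv); return o+d*((z-o[2])/d[:,2])[:,None]
def proj(c,P):
    E=np.linalg.inv(np.array(c["extrinsics"])); 
    return cv2.projectPoints(np.array(P,float).reshape(-1,1,3),cv2.Rodrigues(E[:3,:3])[0],E[:3,3],K(c),np.array([c["k1"],0,0,0,0.]))[0][:,0]
def tri(c1,u1,c2,u2):
    o1,d1=ray(c1,[u1]);o2,d2=ray(c2,[u2]);d1=d1[0]/np.linalg.norm(d1);d2=d2[0]/np.linalg.norm(d2)
    t=np.linalg.lstsq(np.c_[d1,-d2],o2-o1,rcond=None)[0]
    a=o1+d1*t[0];b=o2+d2*t[1];return (a+b)/2,np.linalg.norm(a-b)
def crop(c,x0,y0,x1,y1,name,s=None):
    im=c["img"][y0:y1,x0:x1,::-1]; s=s or min(800/(x1-x0),600/(y1-y0)); s=int(s)
    cv2.imwrite("pics/"+name,cv2.resize(im,None,fx=s,fy=s,interpolation=cv2.INTER_NEAREST)); print(name,"scale",s)
E
python3 - <<'E'
from h import *
t=pickle.load(open("top0.pkl","rb"));s=pickle.load(open("scene0.pkl","rb"))
crop(t,120,155,240,245,"t_tray.png"); crop(t,235,145,415,260,"t_obj.png")
crop(s,155,200,275,310,"s_tray.png"); crop(s,220,110,350,230,"s_obj.png")
E
```

```text
t_tray.png scale 6
t_obj.png scale 4
s_tray.png scale 5
s_obj.png scale 5
```

View pics/t_tray.png

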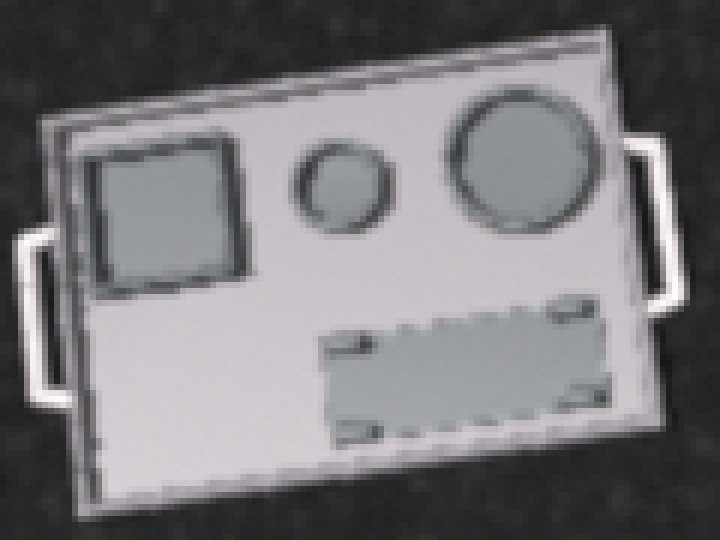

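View pics/t_obj.png

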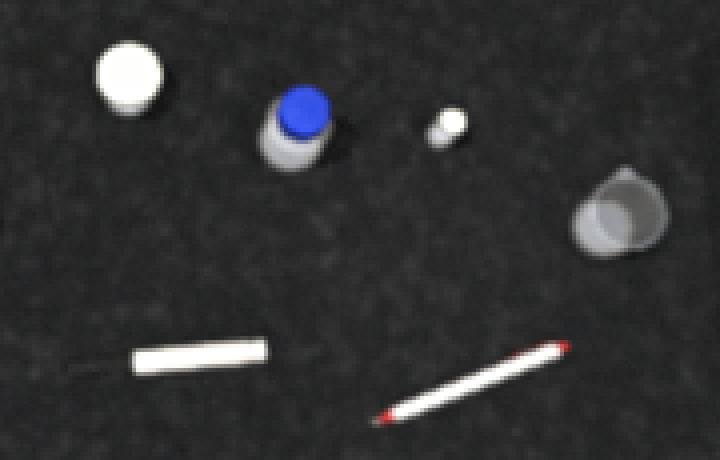

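View pics/s_tray.png

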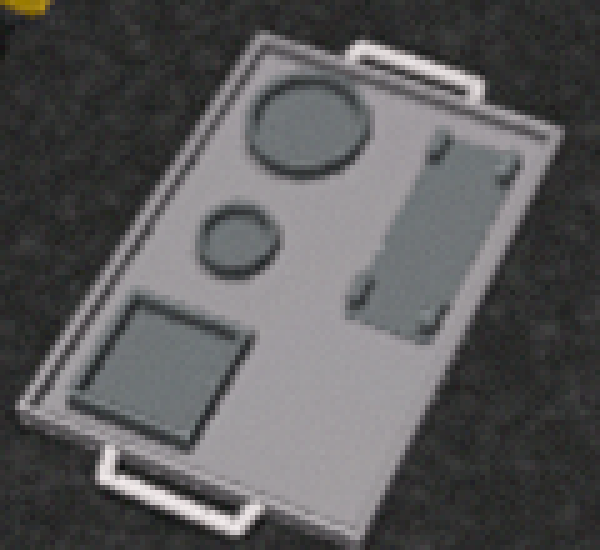

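View pics/s_obj.png

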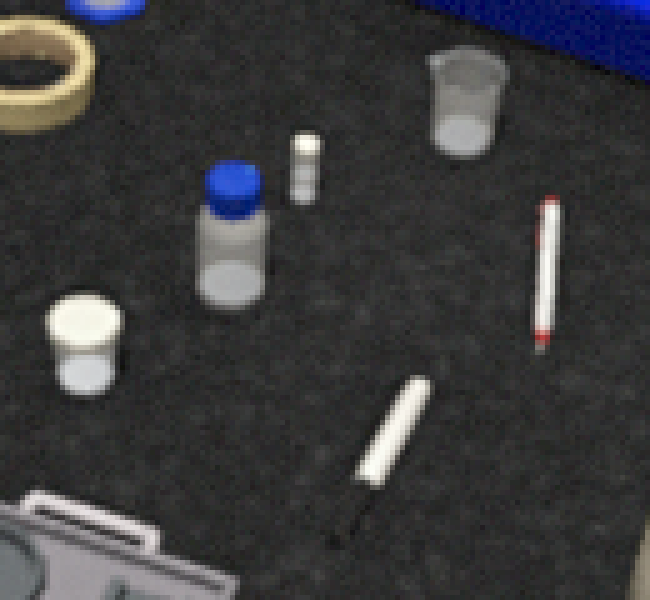

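The crops clearly separate all the objects, nests and posts. Next come masks and rays in both views.

```bash
cat > m.py <<'E'
from h import *
def blobs(mask,x0,y0,amin=8):
    n,l,st,ce=cv2.connectedComponentsWithStats(mask.astype(np.uint8),connectivity=8)
    return [(i,st[i],ce[i]+[x0,y0],(l==i)) for i in range(1,n) if st[i,4]>=amin]
E
python3 - <<'E'
from m import *
C={n:pickle.load(open(n+"0.pkl","rb")) for n in("top","scene")}
box={"top":(235,145,415,260),"scene":(220,110,350,230)}
for n in C:
    x0,y0,x1,y1=box[n]; im=C[n]["img"][y0:y1,x0:x1].astype(int); r,g,b=im[...,0],im[...,1],im[...,2]
    for nm,m in(("white",(r>200)&(g>200)),("blue",(b>140)&(r<90)),("grey",(r>90)),("red",(r>120)&(g<90))):
        for i,st,ce,l in blobs(m,x0,y0,4):
            print(n,nm,"area",st[4],"c",ce.round(1),"bbox",(st[:4]+[x0,y0,0,0]).tolist())
# tray: greenish vs pinkish
box={"top":(120,155,240,245),"scene":(155,200,275,310)}
for n in C:
    x0,y0,x1,y1=box[n]; im=C[n]["img"][y0:y1,x0:x1].astype(int)
    print(n,im[45,20],im[20,60],"sample")
    g=im[...,1]-im[...,0]
    m=(g>4)&(im.sum(2)>150)
    for i,st,ce,l in blobs(m,x0,y0,20):
        pts=np.argwhere(l)[:,::-1]+[x0,y0]; rect=cv2.minAreaRect(pts.astype(np.float32)); print(n,"nest area",st[4],"c",ce.round(1),"rect",np.round(rect[0],1),np.round(rect[1],1),round(rect[2],1))
    cv2.imwrite(f"pics/mask_{n}.png",cv2.resize((m*255).astype(np.uint8),None,fx=5,fy=5))
E
```

```text
top white area 182 c [266.9 163.2] bbox [260, 156, 15, 15]
top white area 35 c [346.9 175.8] bbox [344, 173, 7, 7]
top white area 20 c [305.5 179.8] bbox [302, 176, 10, 7]
top white area 153 c [284.2 233.6] bbox [269, 230, 32, 8]
top white area 132 c [353.4 240. ] bbox [333, 231, 42, 18]
top blue area 126 c [310.5 172.4] bbox [304, 167, 13, 12]
top grey area 247 c [266.8 163.8] bbox [259, 155, 17, 19]
top grey area 145 c [306.5 180.8] bbox [300, 170, 18, 18]
top grey area 73 c [346.5 176.3] bbox [342, 172, 10, 10]
top grey area 324 c [389.1 198.8] bbox [378, 187, 24, 22]
top grey area 229 c [284.3 233.6] bbox [268, 229, 34, 10]
top grey area 249 c [353.1 240.1] bbox [328, 230, 50, 21]
top red area 5 c [375.6 230.8] bbox [375, 230, 2, 3]
top red area 6 c [330.8 249.3] bbox [330, 248, 3, 3]
scene white area 4 c [221.5 114.8] bbox [220, 114, 4, 2]
scene white area 44 c [231.7 123.1] bbox [220, 114, 18, 16]
scene white area 12 c [281.  138.2] bbox [279, 137, 5, 4]
scene white area 56 c [329.  162.8] bbox [328, 151, 3, 25]
scene white area 105 c [236.4 173.9] bbox [230, 170, 14, 9]
scene 
[... 803 characters left out ...]
1, 185, 15, 23]
scene grey area 613 c [238.8 221.1] bbox [220, 208, 48, 22]
scene grey area 40 c [348.  223.7] bbox [346, 215, 4, 15]
top [149 152 156] [191 188 193] sample
top nest area 40 c [193.9 215.2] rect [193.3 216.3] [ 4.9 17. ] 45.0
scene [44 44 43] [109 114 118] sample
scene nest area 163 c [215.9 224.7] rect [215.5 225. ] [16. 23.] 90.0
scene nest area 264 c [242.9 242.1] rect [242.5 244.6] [16.6 38.2] 31.0
scene nest area 39 c [198.9 247.5] rect [199.  247.5] [9. 8.] 90.0
scene nest area 70 c [239.8 259.9] rect [239.4 260.2] [ 8.  14.3] 26.6
scene nest area 25 c [229.5 262.1] rect [229.4 261. ] [9.9 6.2] 15.9
scene nest area 307 c [187.5 273.6] rect [186.4 272.8] [24.7 27.8] 30.5
```

Run:
```python
from m import *
C={n:pickle.load(open(n+"0.pkl","rb")) for n in("top","scene")}
box={"top":(120,155,240,245),"scene":(155,200,275,310)}
for n in C:
    x0,y0,x1,y1=box[n]; L=C[n]["img"][y0:y1,x0:x1].astype(int).mean(2)
    hi=170 if n=="top" else 135
    tray=L>hi
    inner=(~tray)
    # nests = non-tray components enclosed
    for i,st,ce,l in blobs(inner,x0,y0,60):
        pts=(np.argwhere(l)[:,::-1]+[x0,y0]).astype(np.float32); rect=cv2.minAreaRect(pts)
        print(n,"outer",st[4],ce.round(1),"bbox",(st[:4]+[x0,y0,0,0]).tolist(),"rect",np.round(rect[0],1),np.round(rect[1],1),round(rect[2],1))
    fl=(L>(120 if n=="top" else 98))&(L<hi)
    for i,st,ce,l in blobs(cv2.morphologyEx(fl.astype(np.uint8),cv2.MORPH_OPEN,np.ones((3,3))),x0,y0,25):
        pts=(np.argwhere(l)[:,::-1]+[x0,y0]).astype(np.float32); rect=cv2.minAreaRect(pts)
        P=onz(C[n],[ce],0.008)[0]
        print(n,"floor",st[4],ce.round(1),"rect",np.round(rect[0],1),np.round(rect[1],1),round(rect[2],1),"w",P.round(4))
    vis=np.dstack([L,inner*255,fl*255]).clip(0,255).astype(np.uint8)
    cv2.imwrite(f"pics/m2_{n}.png",cv2.resize(vis,None,fx=5,fy=5,interpolation=cv2.INTER_NEAREST))
```

```text
top outer 6333 [178.7 195.5] bbox [120, 155, 120, 90] rect [179.5 199.5] [ 89. 119.] 90.0
top outer 238 [176.6 185.7] bbox [168, 178, 18, 16] rect [176.5 185.5] [15. 17.] 90.0
top outer 860 [197.2 216.4] bbox [173, 204, 49, 26] rect [197.  216.2] [19.1 47.9] 81.0
top floor 334 [207.  181.8] rect [207.6 181.1] [19.7 20.8] 56.3 w [0.5891 0.0833 0.008 ]
top floor 410 [147.1 190.9] rect [147.1 190.9] [21.  19.8] 82.9 w [0.5611 0.2516 0.008 ]
top floor 120 [177.2 185.8] rect [177. 186.] [14. 10.] 90.0 w [0.5767 0.1672 0.008 ]
top floor 764 [197.2 216.9] rect [197.1 216.5] [18.3 47.9] 81.3 w [0.4891 0.1065 0.008 ]
scene outer 7586 [215.1 249.4] bbox [155, 200, 120, 110] rect [214.5 254.5] [109. 119.] 90.0
scene outer 787 [241.4 247.3] bbox [224, 226, 36, 43] rect [241.  246.5] [20.1 44.7] 26.6
scene outer 235 [202.2 247.9] bbox [194, 240, 18, 17] rect [202. 248.] [15.6 17. ] 45.0
scene outer 791 [186.6 273.7] bbox [168, 258, 39, 33] rect [186.4 273.5] [28.4 31.6] 28.6
scene outer 132 [190.4 296.2] bbox [178, 289, 27, 14] rect [190.3 296.2] [28.2  4.8] 21.3
scene floor 249 [216.3 225.1] rect [217. 225.] [14. 20.] 90.0 w [0.5925 0.0819 0.008 ]
scene floor 655 [241.7 247.1] rect [241.8 246.9] [18.3 43.8] 26.6 w [0.491  0.1068 0.008 ]
scene floor 90 [202.1 248. ] rect [202.5 248. ] [ 8. 11.] 90.0 w [0.5791 0.1654 0.008 ]
scene floor 447 [186.9 274.2] rect [186.9 274.1] [24. 21.] 21.0 w [0.5632 0.2507 0.008 ]
```

View pics/m2_top.png

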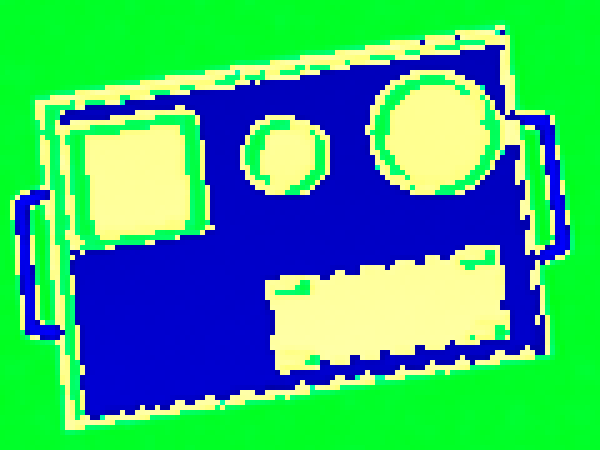

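View pics/m2_scene.png

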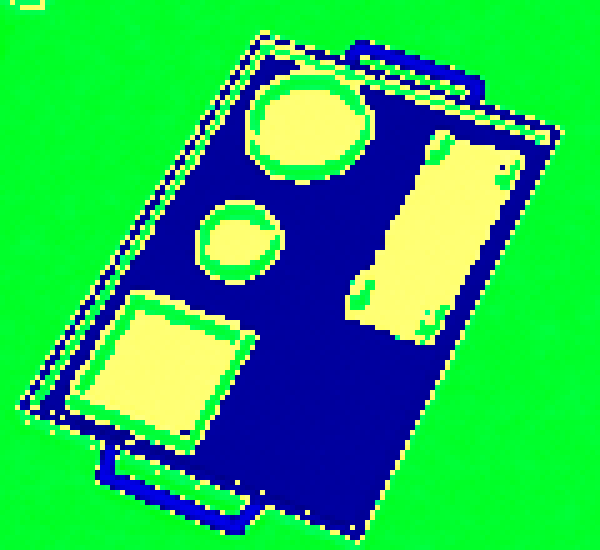

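Nest floors agree between the two views to 2–3 mm. Next I'll work out objects, heights and marker axis.

Run:
```python
from m import *
T=pickle.load(open("top0.pkl","rb"));S=pickle.load(open("scene0.pkl","rb"))
for nm,a,b,z in(("pot",(266.9,163.0),(236.4,173.9),.048),("vial",(347.4,175.3),(281,138.2),.045),("bottle",(310.8,172.2),(266.3,144.5),.094)):
    p,e=tri(T,a,S,b); print(nm,p.round(4),round(e,4),onz(T,[a],z)[0].round(4),onz(S,[b],z)[0].round(4))
for nm,a,b in(("rest",(197.2,216.4),(241.4,247.2)),("sq",(147.1,190.9),(186.9,274.2)),("small",(177.,185.8),(202.1,248)),("round",(207,181.8),(216.3,225.1))):
    p,e=tri(T,a,S,b); print(nm,p.round(4),round(e,4))
for C,x0,y0,x1,y1 in((T,262,225,308,242),(S,288,180,310,212)):
    im=C["img"][y0:y1,x0:x1].astype(int); m=(im[...,0]>120).astype(np.uint8)
    pts=(np.argwhere(m)[:,::-1]+[x0,y0]).astype(np.float32)
    r=cv2.minAreaRect(pts); bx=cv2.boxPoints(r); print("marker",r)
    # ends: midpoints of short sides
    d=[np.linalg.norm(bx[i]-bx[(i+1)%4]) for i in range(4)]; k=int(np.argmin(d[:2]))
    e=[(bx[k]+bx[k+1])/2,(bx[(k+2)%4]+bx[(k+3)%4])/2]
    P=onz(C,e,.008); print(P.round(4),np.linalg.norm(P[0]-P[1]))
    print(np.array(e))
for C,a in((T,(353.1,240.1)),(S,(328.8,163.4))): print("pen",onz(C,[a],.005).round(4))
for C,a in((T,(330,250)),(T,(376.5,230.8))): print("pen end",onz(C,[a],.005).round(4))
print("beaker", onz(T,[(235+602/4,145+228/4)],0.0), onz(S,[(220+463/5,110+138/5)],0))
```

```text
pot [ 0.634  -0.0845  0.0492] 0.0003 [ 0.6342 -0.0846  0.048 ] [ 0.6349 -0.0855  0.048 ]
vial [ 0.6021 -0.3012  0.0503] 0.0012 [ 0.6028 -0.3025  0.045 ] [ 0.6056 -0.3068  0.045 ]
bottle [ 0.5971 -0.1969  0.1003] 0.0019 [ 0.5978 -0.1979  0.094 ] [ 0.6017 -0.2031  0.094 ]
rest [0.4912 0.107  0.0072] 0.0012
sq [0.5615 0.2514 0.0097] 0.0018
small [0.5766 0.1671 0.0116] 0.0016
round [0.5896 0.0833 0.011 ] 0.0026
marker ((284.46038818359375, 233.60398864746094), (6.467741966247559, 33.433250427246094), 84.2894058227539)
[[ 0.4515 -0.1801  0.008 ]
 [ 0.4411 -0.0894  0.008 ]] 0.09132122381511698
[[301.09406 231.94063]
 [267.82672 235.26735]]
marker ((298.42041015625, 195.7292938232422), (5.586608409881592, 23.383947372436523), 28.610462188720703)
[[ 0.4546 -0.1875  0.008 ]
 [ 0.4441 -0.0953  0.008 ]] 0.09279631461916052
[[304.01913 185.46497]
 [292.8217  205.99362]]
pen [[ 0.4315 -0.3215  0.005 ]]
pen [[ 0.433  -0.3225  0.005 ]]
pen end [[ 0.4038 -0.2583  0.005 ]]
pen end [[ 0.4577 -0.386   0.005 ]]
beaker [[ 0.53875931 -0.41575856  0.        ]] [[ 5.38868498e-01 -4.18005696e-01 -1.11022302e-16]]
```

```bash
cat > go.py <<'E'
from h import *
from cell import sensors
YAW=0.165
def Rt(yaw=YAW):
    c,s=np.cos(yaw),np.sin(yaw); return np.array([[c,0,-s],[s,0,c],[0,-1,0]])  # cols x,y,z
def cur():
    st=sensors.sense(); q=st["ee_rot"]; return st,np.array(st["position"]),R.from_quat([q[1],q[2],q[3],q[0]])
def to(p,yaw=YAW):
    st,P,Rc=cur(); M=Rc.as_matrix()
    d=M.T@(np.array(p)-P); rv=(Rc.inv()*R.from_matrix(Rt(yaw))).as_rotvec()
    return d.round(4),rv.round(3)
E
python3 - <<'E'
from go import *
st,P,Rc=cur(); print(Rc.as_matrix().round(3)); print(P.round(4),st["joint_positions"])
print(to(P)[1],to(P,YAW+np.pi)[1])
E
```

```text
[[ 0.226 -0.     0.974]
 [-0.974  0.002  0.226]
 [-0.002 -1.     0.   ]]
[ 0.1298 -0.5597  0.2305] [-1.48259384e+00  3.13912401e-01  4.50933289e-02  1.30361470e+00
 -7.33492080e-06  1.43121885e+00]
[-1.000e-03 -1.508e+00 -1.000e-03] [ 1.000e-03  1.634e+00 -1.000e-03]
```

Run:
```python
from go import *
st,P,Rc=cur(); tgt=np.array([.6345,-.085,.17]); N=20
D=(tgt-P)/N; rv=to(tgt)[1]/N; M=Rc
for i in range(N):
    print((M.inv().apply(D)).round(3),end=" "); M=M*R.from_rotvec(rv)
print(rv,D)
```

```text
[-0.017  0.003  0.03 ] [-0.015  0.003  0.031] [-0.013  0.003  0.032] [-0.01   0.003  0.033] [-0.008  0.003  0.034] [-0.005  0.003  0.034] [-0.003  0.003  0.035] [0.    0.003 0.035] [0.003 0.003 0.035] [0.005 0.003 0.034] [0.008 0.003 0.034] [0.01  0.003 0.033] [0.013 0.003 0.032] [0.015 0.003 0.031] [0.017 0.003 0.03 ] [0.02  0.003 0.029] [0.022 0.003 0.027] [0.024 0.003 0.025] [0.026 0.003 0.023] [0.027 0.003 0.021] [-5.00e-05 -7.54e-02 -5.00e-05] [ 0.02523481  0.02373417 -0.00302528]
```

Request:
step_arm([
  [-0.017,0.003,0.03,0,-0.0754,0,0],
  [-0.015,0.003,0.031,0,-0.0754,0,0],
  [-0.013,0.003,0.032,0,-0.0754,0,0],
  [-0.01,0.003,0.033,0,-0.0754,0,0],
  [-0.008,0.003,0.034,0,-0.0754,0,0],
])

```text
time: 0.52
position: [0.2565, -0.4405, 0.2157]
ee_rot: [0.627, -0.627, 0.328, -0.327]
contact_force: [-0.2, -0.5, 0.1]
gripper_width: 0.0855
```

Request:
step_arm([
  [-0.005,0.003,0.034,0,-0.0754,0,0],
  [-0.003,0.003,0.035,0,-0.0754,0,0],
  [0,0.003,0.035,0,-0.0754,0,0],
  [0.003,0.003,0.035,0,-0.0754,0,0],
  [0.005,0.003,0.034,0,-0.0754,0,0],
])

```text
time: 0.93
position: [0.3834, -0.3209, 0.2009]
ee_rot: [0.677, -0.677, 0.204, -0.204]
contact_force: [0.1, -0.3, 0.1]
gripper_width: 0.0854
```

Request:
step_arm([
  [0.008,0.003,0.034,0,-0.0754,0,0],
  [0.01,0.003,0.033,0,-0.0754,0,0],
  [0.013,0.003,0.032,0,-0.0754,0,0],
  [0.015,0.003,0.031,0,-0.0754,0,0],
  [0.017,0.003,0.03,0,-0.0754,0,0],
])

```text
time: 1.35
position: [0.509, -0.2022, 0.1858]
ee_rot: [0.703, -0.703, 0.074, -0.073]
contact_force: [1.1, -0.9, -0.5]
gripper_width: 0.0856
```

Request:
step_arm([
  [0.02,0.003,0.029,0,-0.0754,0,0],
  [0.022,0.003,0.027,0,-0.0754,0,0],
  [0.024,0.003,0.025,0,-0.0754,0,0],
  [0.026,0.003,0.023,0,-0.0754,0,0],
  [0.027,0.003,0.021,0,-0.0754,0,0],
])

```text
time: 1.77
position: [0.6362, -0.0842, 0.1705]
ee_rot: [0.705, -0.705, -0.059, 0.06]
contact_force: [0.8, -0.6, 0.4]
gripper_width: 0.0851
```

Run:
```python
from go import *
st,P,Rc=cur(); print(st["time"],P.round(4),np.round(st["joint_positions"],2)); print(to([.6345,-.085,.018]))
```

```text
1.7667 [ 0.6362 -0.0842  0.1705] [-0.26  0.47  0.12  1.23 -0.    1.15]
(array([-0.0017,  0.1525, -0.0006]), array([-0.   ,  0.004, -0.001]))
```

Request:
step_arm([
  [-0.002,0.035,-0.001,0,0.004,0,0],
  [0,0.035,0,0,0,0,0],
  [0,0.035,0,0,0,0,0],
  [0,0.03,0,0,0,0,0],
  [0,0.0175,0,0,0,0,0],
])

```text
time: 2.18
position: [0.6307, -0.0861, 0.0141]
ee_rot: [0.706, -0.704, -0.055, 0.059]
contact_force: [0.0, -0.3, 0.7]
gripper_width: 0.0854
```

Request:
step_arm([
  [0,0,0,0,0,0,0.3],
  [0,0,0,0,0,0,0.6],
  [0,0,0,0,0,0,1],
  [0,0,0,0,0,0,1],
  [0,0,0,0,0,0,1],
], grip_force=30)

```text
time: 2.6
position: [0.6352, -0.0876, 0.021]
ee_rot: [-0.704, 0.705, 0.058, -0.056]
contact_force: [-0.2, -0.0, -1.0]
gripper_width: 0.0421
```

Request:
step_arm([
  [0,0,0,0,0,0,1],
  [0,0,0,0,0,0,1],
  [0,0,0,0,0,0,1],
  [0,0,0,0,0,0,1],
  [0,0,0,0,0,0,1],
])

```text
time: 3.02
position: [0.6352, -0.0875, 0.021]
ee_rot: [-0.704, 0.705, 0.058, -0.056]
contact_force: [1.6, 1.1, 6.3]
gripper_width: 0.0418
```

Run:
```python
from go import *
from cell import vision
st,P,Rc=cur(); print(st["time"],P.round(4),st["gripper_width"],st["contact_force"]); print(to([.5895,.0825,.1]))
c=vision.capture("scene"); crop(c,170,100,300,200,"a1.png")
```

```text
3.0167 [ 0.6352 -0.0875  0.021 ] 0.04184044390561248 [1.63337458 1.12168892 6.27214929]
(array([-0.0176, -0.0794,  0.175 ]), array([ 0.002, -0.004,  0.004]))
a1.png scale 6
```

View pics/a1.png

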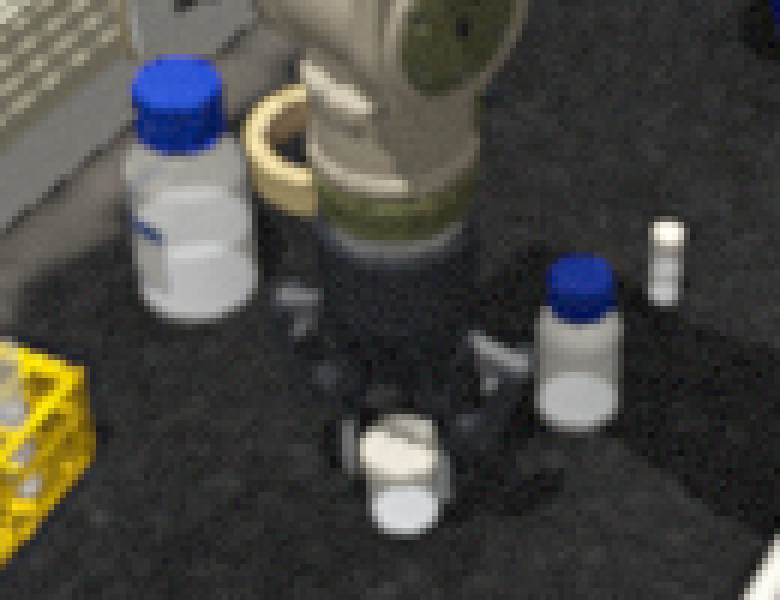

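The pot is gripped by its lid between the pads at crop (400,450). Next I lift it and carry it over.

Request:
step_arm([
  [0,-0.01,0,0,0,0,1],
  [0,-0.02,0,0,0,0,1],
  [0,-0.025,0,0,0,0,1],
  [0,-0.025,0,0,0,0,1],
  [0,0,0,0,0,0,1],
])

```text
time: 3.48
position: [0.6367, -0.0878, 0.1051]
ee_rot: [-0.704, 0.706, 0.06, -0.054]
contact_force: [1.3, -0.1, 0.1]
gripper_width: 0.0424
```

Request:
step_arm([
  [-0.003,0,0.03,0,0,0,1],
  [-0.004,0,0.04,0,0,0,1],
  [-0.004,0,0.04,0,0,0,1],
  [-0.004,0,0.038,0,0,0,1],
  [-0.003,0,0.025,0,0,0,1],
])

```text
time: 3.9
position: [0.5863, 0.0838, 0.0989]
ee_rot: [0.705, -0.704, -0.057, 0.058]
contact_force: [1.0, 0.7, 0.1]
gripper_width: 0.0421
```

Request:
step_arm([
  [0,0,0,0,0,0,1],
  [0,0,0,0,0,0,1],
])

```text
time: 4.07
position: [0.5874, 0.0823, 0.099]
ee_rot: [-0.705, 0.705, 0.058, -0.058]
contact_force: [0.7, -0.6, 0.4]
gripper_width: 0.0424
```

Run:
```python
from go import *
from cell import vision
st,P,Rc=cur(); print(st["time"],P.round(4),st["gripper_width"],st["contact_force"]); print(to([.5895,.0825,.029]))
c=vision.capture("scene"); crop(c,150,130,300,310,"a2s.png")
c=vision.capture("top"); crop(c,120,120,250,240,"a2t.png")
```

```text
4.0667 [0.5874 0.0823 0.099 ] 0.04239534230856688 [ 0.70931106 -0.63375265  0.36702682]
(array([ 0.0021,  0.07  , -0.0001]), array([ 0.   , -0.001, -0.   ]))
a2s.png scale 3
a2t.png scale 5
```

View pics/a2s.png

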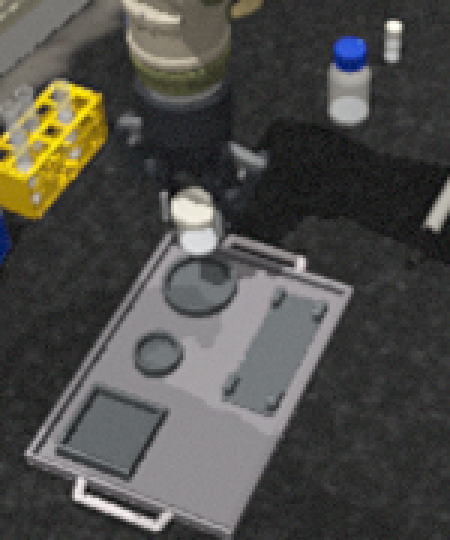

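View pics/a2t.png

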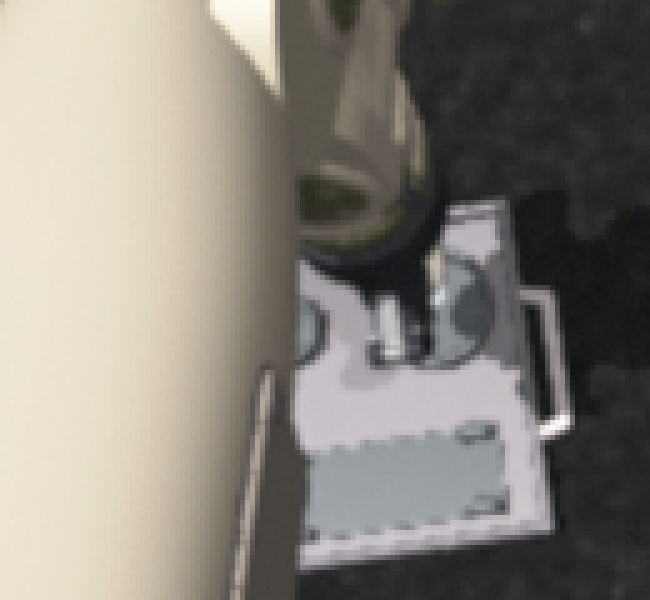

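The pot hangs upright with its lid at scene crop (195,208), a little above and beyond the round nest, as perspective would give. Next I'll check its xy.

Run:
```python
from h import *
S=pickle.load(open("scene0.pkl","rb"))
print(onz(S,[(150+193/3,130+209/3)],.127), onz(S,[(150+199/3,130+240/3)],.08))
```

```text
[[0.5837808  0.08912901 0.127     ]] [[0.58506592 0.08383013 0.08      ]]
```

Request:
step_arm([
  [0.001,0.025,-0.001,0,0,0,1],
  [0.001,0.02,0,0,0,0,1],
  [0,0.014,0,0,0,0,1],
  [0,0.006,0,0,0,0,1],
  [0,0,0,0,0,0,1],
])

```text
time: 4.58
position: [0.5892, 0.0788, 0.032]
ee_rot: [0.705, -0.705, -0.055, 0.057]
contact_force: [-0.8, 0.8, 0.4]
gripper_width: 0.0421
```

Request:
step_arm([
  [0,0.002,0,0,0,0,1],
  [0,0.002,0,0,0,0,1],
  [0,0.001,0,0,0,0,1],
  [0,0,0,0,0,0,1],
])

```text
time: 4.92
position: [0.5908, 0.08, 0.0294]
ee_rot: [-0.705, 0.705, 0.057, -0.056]
contact_force: [-0.4, -0.1, 0.8]
gripper_width: 0.0423
```

Request:
step_arm([
  [0,0.001,0,0,0,0,1],
  [0,0.001,0,0,0,0,1],
  [0,0,0,0,0,0,1],
])

```text
time: 5.17
position: [0.5908, 0.0802, 0.0289]
ee_rot: [-0.705, 0.705, 0.058, -0.056]
contact_force: [-3.4, 0.4, 10.3]
gripper_width: 0.0419
```

Request:
step_arm([
  [0,0,0,0,0,0,0.45],
  [0,0,0,0,0,0,0.35],
  [0,0,0,0,0,0,0.2],
  [0,0,0,0,0,0,0.2],
])

```text
time: 5.5
position: [0.5902, 0.0802, 0.0267]
ee_rot: [-0.705, 0.705, 0.057, -0.057]
contact_force: [-0.6, -0.3, -0.8]
gripper_width: 0.0684
```

Request:
step_arm([
  [0,-0.02,0,0,0,0,0.2],
  [0,-0.035,0,0,0,0,0.2],
  [0,-0.035,0,0,0,0,0.1],
  [0,-0.03,0,0,0,0,0],
  [0,0,0,0,0,0,0],
])

```text
time: 5.92
position: [0.5941, 0.0802, 0.1536]
ee_rot: [-0.704, 0.705, 0.061, -0.053]
contact_force: [1.0, 0.1, 0.9]
gripper_width: 0.0851
```

Run:
```python
from go import *
from cell import vision
st,P,Rc=cur(); print(st["time"],P.round(4),st["gripper_width"],st["contact_force"]); print(to([.6035,-.304,.018]))
c=vision.capture("scene"); crop(c,150,180,300,310,"a3s.png")
```

```text
5.9167 [0.5941 0.0802 0.1536] 0.08509995653974942 [0.96615236 0.10861868 0.94419311]
(array([-0.0538,  0.1358, -0.3805]), array([ 0.002, -0.004,  0.011]))
a3s.png scale 4
```

View pics/a3s.png

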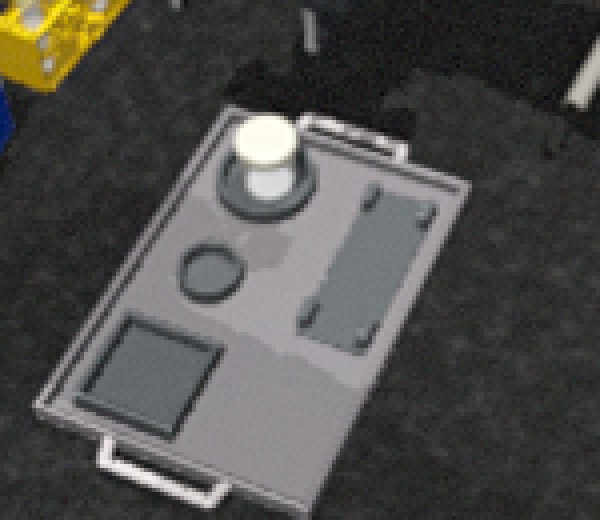

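The pot stands in the round nest (lid at crop (266,140)). The vial is next.

Request:
step_arm([
  [-0.005,0,-0.03,0,0,0,0],
  [-0.005,0,-0.04,0,0,0,0],
  [-0.005,0,-0.04,0,0,0,0],
  [-0.005,0,-0.04,0,0,0,0],
  [-0.006,0,-0.04,0,0,0,0],
])

```text
time: 6.38
position: [0.5943, -0.1129, 0.1453]
ee_rot: [0.705, -0.705, -0.057, 0.058]
contact_force: [1.5, 0.8, -0.6]
gripper_width: 0.0855
```

Request:
step_arm([
  [-0.006,0,-0.04,0,0,0,0],
  [-0.006,0,-0.04,0,0,0,0],
  [-0.006,0,-0.04,0,0,0,0],
  [-0.005,0,-0.04,0,0,0,0],
  [-0.005,0,-0.03,0,0,0,0],
])

```text
time: 6.8
position: [0.597, -0.3067, 0.1449]
ee_rot: [0.705, -0.705, -0.056, 0.057]
contact_force: [0.0, 0.6, 0.1]
gripper_width: 0.0853
```

Request:
step_arm([
  [0,0,0,0,0,0,0],
  [0,0,0,0,0,0,0],
])

```text
time: 6.97
position: [0.5968, -0.3053, 0.1446]
ee_rot: [0.706, -0.704, -0.055, 0.056]
contact_force: [-0.6, -0.2, -0.0]
gripper_width: 0.0855
```

Run:
```python
from go import *
from cell import vision
st,P,Rc=cur(); print(st["time"],P.round(4)); print(to([.6035,-.304,.019]))
c=vision.capture("scene"); crop(c,220,80,370,190,"a4s.png")
```

```text
6.9667 [ 0.5968 -0.3053  0.1446]
(array([ 0.0071,  0.1256, -0.    ]), array([-0.002, -0.007, -0.002]))
a4s.png scale 5
```

View pics/a4s.png

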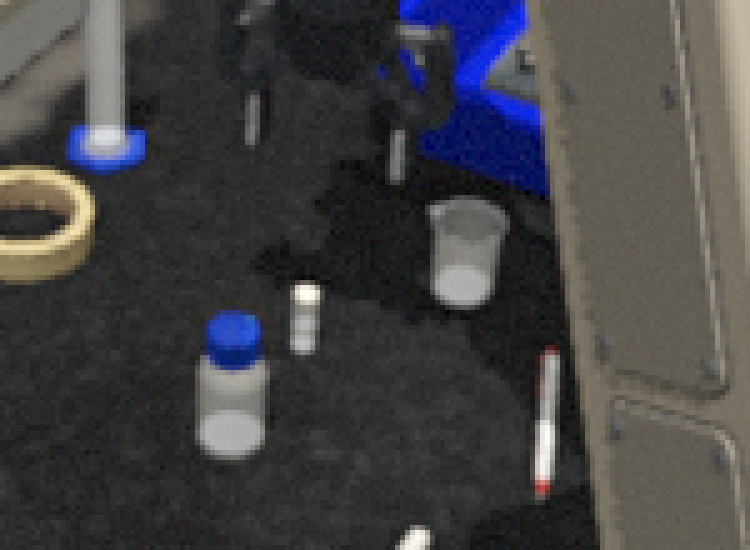

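The open pads (crop (250,120) and (397,155)) straddle the vial, and the beaker is clear of the descent.

Request:
step_arm([
  [0.003,0.03,0,0,-0.004,0,0],
  [0.002,0.03,0,0,0,0,0],
  [0.002,0.03,0,0,0,0,0],
  [0,0.025,0,0,0,0,0],
  [0,0.01,0,0,0,0,0],
])

```text
time: 7.43
position: [0.6023, -0.2985, 0.0171]
ee_rot: [0.706, -0.703, -0.057, 0.061]
contact_force: [-0.5, 0.8, -0.2]
gripper_width: 0.0855
```

Request:
step_arm([
  [0,0,0,0,0,0,0.4],
  [0,0,0,0,0,0,0.6],
  [0,0,0,0,0,0,0.75],
  [0,0,0,0,0,0,0.9],
  [0,0,0,0,0,0,1],
], grip_force=25)

```text
time: 7.85
position: [0.606, -0.3031, 0.0239]
ee_rot: [-0.704, 0.705, 0.059, -0.057]
contact_force: [-0.1, -0.3, 0.2]
gripper_width: 0.0257
```

Request:
step_arm([
  [0,0,0,0,0,0,1],
  [0,0,0,0,0,0,1],
  [0,0,0,0,0,0,1],
  [0,0,0,0,0,0,1],
])

```text
time: 8.18
position: [0.6057, -0.3031, 0.0235]
ee_rot: [-0.704, 0.705, 0.059, -0.057]
contact_force: [0.1, 0.9, 6.1]
gripper_width: 0.016
```

Run:
```python
from go import *
from cell import vision
st,P,Rc=cur(); print(st["time"],P.round(4),st["gripper_width"]); print(to([.5765,.1665,.150]))
c=vision.capture("scene"); crop(c,220,80,370,190,"a5s.png")
```

```text
8.1833 [ 0.6057 -0.3031  0.0235] 0.016000183129374013
(array([ 0.0485, -0.1273,  0.4678]), array([ 0.002, -0.   ,  0.002]))
a5s.png scale 5
```

View pics/a5s.png

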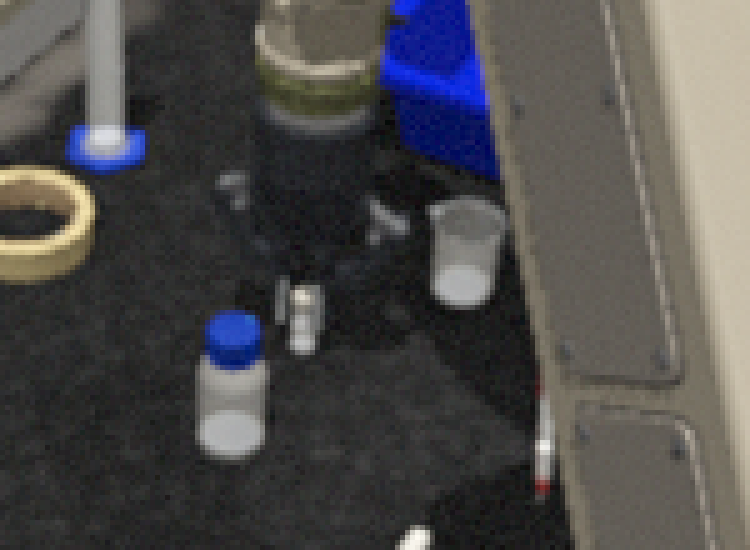

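The vial is gripped upright at crop (302,300). I lift it high enough to pass over the bottle.

Request:
step_arm([
  [0,-0.015,0,0,0,0,1],
  [0,-0.025,0,0,0,0,1],
  [0,-0.03,0,0,0,0,1],
  [0,-0.03,0,0,0,0,1],
  [0,-0.025,0,0,0,0,1],
])

```text
time: 8.65
position: [0.6049, -0.3026, 0.149]
ee_rot: [-0.704, 0.705, 0.058, -0.058]
contact_force: [1.0, 0.1, 0.2]
gripper_width: 0.0157
```

Request:
step_arm([
  [0.004,0,0.03,0,0,0,1],
  [0.004,0,0.04,0,0,0,1],
  [0.004,0,0.04,0,0,0,1],
  [0.004,0,0.04,0,0,0,1],
  [0.004,0,0.04,0,0,0,1],
])

```text
time: 9.07
position: [0.5927, -0.1103, 0.1469]
ee_rot: [-0.705, 0.705, 0.058, -0.058]
contact_force: [0.6, 0.5, -0.1]
gripper_width: 0.0156
```

Request:
step_arm([
  [0.004,0,0.04,0,0,0,1],
  [0.004,0,0.04,0,0,0,1],
  [0.004,0,0.04,0,0,0,1],
  [0.004,0,0.04,0,0,0,1],
  [0.004,0,0.04,0,0,0,1],
])

```text
time: 9.48
position: [0.5796, 0.0906, 0.147]
ee_rot: [-0.705, 0.705, 0.058, -0.058]
contact_force: [1.0, 0.2, -0.3]
gripper_width: 0.0161
```

Request:
step_arm([
  [0.004,0,0.04,0,0,0,1],
  [0.004,0,0.025,0,0,0,1],
  [0,0,0.013,0,0,0,1],
  [0,0,0,0,0,0,1],
  [0,0,0,0,0,0,1],
])

```text
time: 9.9
position: [0.575, 0.1671, 0.1467]
ee_rot: [-0.704, 0.705, 0.059, -0.059]
contact_force: [0.6, -0.6, -1.0]
gripper_width: 0.0165
```

Run:
```python
from go import *
from cell import vision
st,P,Rc=cur(); print(st["time"],P.round(4),st["gripper_width"]); print(to([.5765,.1665,.034]))
c=vision.capture("scene"); crop(c,150,150,300,310,"a6s.png")
```

```text
9.9 [0.575  0.1671 0.1467] 0.01649061180379448
(array([ 0.0014,  0.1127, -0.0008]), array([ 0.001,  0.001, -0.   ]))
a6s.png scale 3
```

View pics/a6s.png

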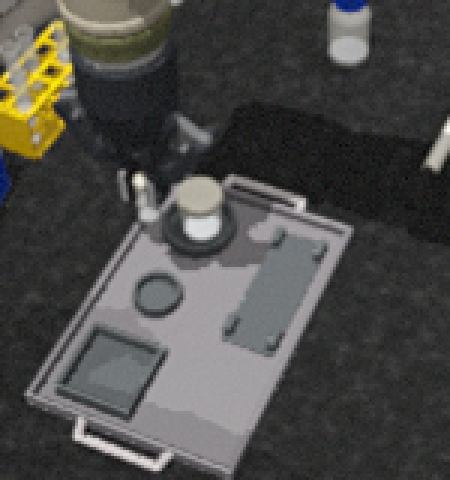

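The vial hangs between the pads at crop (145,195), and it may be tilted slightly. I lower it partway and look more closely.

Request:
step_arm([
  [0.001,0.025,-0.001,0,0,0,1],
  [0,0.03,0,0,0,0,1],
  [0,0.025,0,0,0,0,1],
  [0,0.01,0,0,0,0,1],
  [0,0,0,0,0,0,1],
])

```text
time: 10.37
position: [0.5743, 0.1642, 0.0539]
ee_rot: [-0.705, 0.705, 0.055, -0.059]
contact_force: [0.5, -0.1, -0.3]
gripper_width: 0.016
```

Run:
```python
from go import *
from cell import vision
st,P,Rc=cur(); print(st["time"],P.round(4),st["gripper_width"]); print(to([.5765,.1665,.034]))
c=vision.capture("scene"); crop(c,170,190,270,270,"a7s.png")
print(proj(c,[[.5765,.1665,.008],[.5765,.1665,.054]])-[170,190])
```

```text
10.3667 [0.5743 0.1642 0.0539] 0.01598703315837528
(array([0.0026, 0.0199, 0.002 ]), array([ 0.   , -0.002, -0.006]))
a7s.png scale 7
[[32.68153996 58.72816967]
 [31.06204089 48.44047668]]
```

View pics/a7s.png

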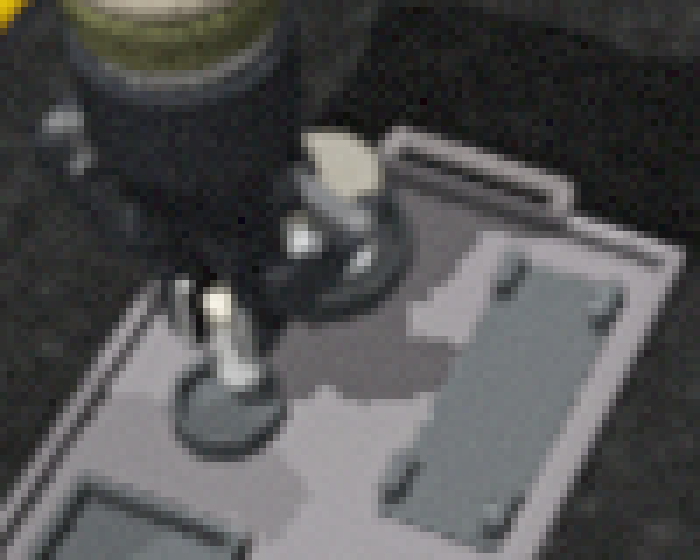

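The cap is at (215,302) and the foot at (238,378), where an upright vial on target would give about (212,308) and (224,380). So it is slightly tilted but well inside the nest. I correct by +3/+2 mm and lower slowly.

Request:
step_arm([
  [0.003,0.006,0.002,0,0,0,1],
  [0,0.006,0,0,0,0,1],
  [0,0.003,0,0,0,0,1],
  [0,0,0,0,0,0,1],
])

```text
time: 10.75
position: [0.5791, 0.1687, 0.0417]
ee_rot: [-0.705, 0.705, 0.058, -0.058]
contact_force: [-0.3, 0.5, -0.0]
gripper_width: 0.016
```

Request:
step_arm([
  [0,0.002,0,0,0,0,1],
  [0,0.002,0,0,0,0,1],
  [0,0.001,0,0,0,0,1],
  [0,0,0,0,0,0,1],
])

```text
time: 11.08
position: [0.5789, 0.1688, 0.0366]
ee_rot: [-0.705, 0.705, 0.058, -0.058]
contact_force: [-0.3, 0.6, -0.2]
gripper_width: 0.0159
```

Request:
step_arm([
  [-0.001,0.002,-0.001,0,0,0,1],
  [0,0.001,0,0,0,0,1],
  [0,0.001,0,0,0,0,1],
  [0,0,0,0,0,0,1],
])

```text
time: 11.42
position: [0.578, 0.1675, 0.0325]
ee_rot: [-0.705, 0.705, 0.058, -0.058]
contact_force: [-0.3, 0.1, -0.7]
gripper_width: 0.0161
```

Request:
step_arm([
  [0,0.001,0,0,0,0,1],
  [0,0,0,0,0,0,1],
])

```text
time: 11.58
position: [0.5782, 0.1675, 0.0316]
ee_rot: [-0.705, 0.705, 0.058, -0.058]
contact_force: [0.5, 0.9, 0.3]
gripper_width: 0.0161
```

Request:
step_arm([
  [0,0.001,0,0,0,0,1],
  [0,0,0,0,0,0,1],
  [0,0.001,0,0,0,0,1],
  [0,0,0,0,0,0,1],
])

```text
time: 11.92
position: [0.5784, 0.1676, 0.0314]
ee_rot: [-0.705, 0.705, 0.059, -0.058]
contact_force: [-4.5, -0.2, 10.3]
gripper_width: 0.016
```

Run:
```python
from go import *
from cell import vision
c=vision.capture("scene"); crop(c,170,190,270,270,"a8s.png")
```

```text
a8s.png scale 7
```

View pics/a8s.png

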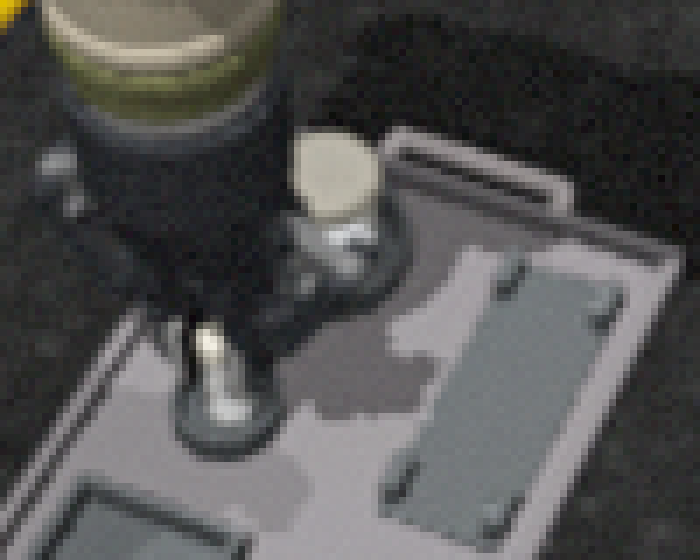

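Contact (10 N) with the foot at crop (232,405), inside the nest. Release gently.

Request:
step_arm([
  [0,0,0,0,0,0,0.75],
  [0,0,0,0,0,0,0.7],
  [0,0,0,0,0,0,0.6],
  [0,0,0,0,0,0,0.5],
  [0,0,0,0,0,0,0.4],
])

```text
time: 12.38
position: [0.5781, 0.1675, 0.0295]
ee_rot: [-0.705, 0.705, 0.058, -0.058]
contact_force: [0.4, -0.5, -0.5]
gripper_width: 0.0509
```

Request:
step_arm([
  [0,-0.015,0,0,0,0,0.3],
  [0,-0.03,0,0,0,0,0.2],
  [0,-0.035,0,0,0,0,0.1],
  [0,-0.035,0,0,0,0,0],
  [0,0,0,0,0,0,0],
])

```text
time: 12.8
position: [0.5823, 0.1682, 0.1522]
ee_rot: [0.705, -0.704, -0.062, 0.054]
contact_force: [1.9, -0.5, 1.4]
gripper_width: 0.0854
```

Run:
```python
from go import *
from cell import vision
st,P,Rc=cur(); print(st["time"],P.round(4),st["gripper_width"]); print(to([.599,-.1995,.150]))
c=vision.capture("scene"); crop(c,170,190,270,270,"a9s.png")
```

```text
12.8 [0.5823 0.1682 0.1522] 0.08543040177786916
(array([-0.044 ,  0.0018, -0.3655]), array([0.   , 0.   , 0.011]))
a9s.png scale 7
```

View pics/a9s.png

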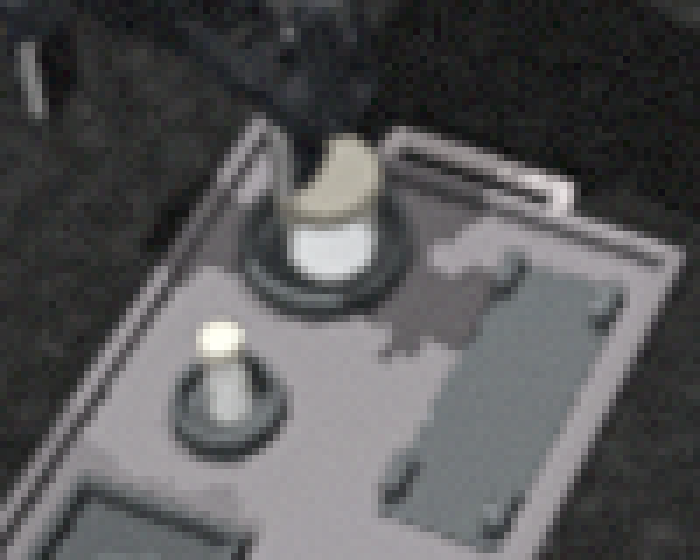

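The vial stands upright in the small nest (cap (222,340), foot (228,405)). The bottle is next.

Request:
step_arm([
  [-0.004,0,-0.03,0,0,0,0],
  [-0.005,0,-0.04,0,0,0,0],
  [-0.005,0,-0.04,0,0,0,0],
  [-0.005,0,-0.04,0,0,0,0],
  [-0.004,0,-0.04,0,0,0,0],
])

```text
time: 13.27
position: [0.5857, -0.025, 0.1434]
ee_rot: [0.705, -0.705, -0.058, 0.059]
contact_force: [1.1, 0.6, 1.1]
gripper_width: 0.0855
```

Request:
step_arm([
  [-0.004,0,-0.04,0,0,0,0],
  [-0.004,0,-0.04,0,0,0,0],
  [-0.004,0,-0.04,0,0,0,0],
  [-0.004,0,-0.035,0,0,0,0],
  [-0.004,0,-0.02,0,0,0,0],
])

```text
time: 13.68
position: [0.5952, -0.2035, 0.143]
ee_rot: [-0.705, 0.705, 0.057, -0.058]
contact_force: [0.2, 1.4, -0.2]
gripper_width: 0.0858
```

Request:
step_arm([
  [0,0,0,0,0,0,0],
  [0,0,0,0,0,0,0],
])

```text
time: 13.85
position: [0.5948, -0.2006, 0.143]
ee_rot: [0.705, -0.704, -0.057, 0.058]
contact_force: [0.1, -0.3, -0.4]
gripper_width: 0.0855
```

Run:
```python
from go import *
from cell import vision
st,P,Rc=cur(); print(st["time"],P.round(4)); print(to([.599,-.1995,.028]))
c=vision.capture("scene"); crop(c,200,80,350,190,"b1s.png")
```

```text
13.85 [ 0.5948 -0.2006  0.143 ]
(array([0.0045, 0.115 , 0.0002]), array([-0.002, -0.003, -0.002]))
b1s.png scale 5
```

View pics/b1s.png

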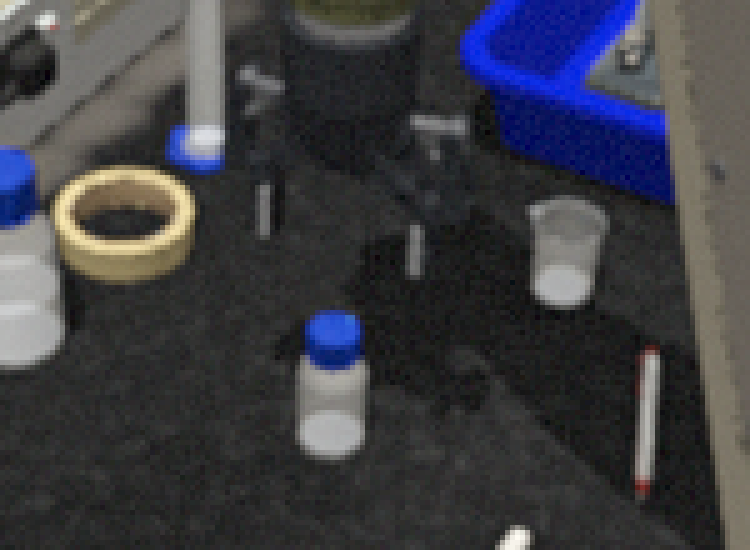

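Pads at crop (263,210) and (415,250) straddle the bottle (333,380), so I descend with a slower finish.

Request:
step_arm([
  [0.002,0.025,0,0,-0.002,0,0],
  [0.002,0.03,0,0,0,0,0],
  [0,0.025,0,0,0,0,0],
  [0,0.018,0,0,0,0,0],
  [0,0.01,0,0,0,0,0],
])

```text
time: 14.32
position: [0.5978, -0.196, 0.0335]
ee_rot: [0.706, -0.704, -0.058, 0.061]
contact_force: [-0.5, 0.7, -0.1]
gripper_width: 0.0856
```

Request:
step_arm([
  [0,0.006,0,0,0,0,0.1],
  [0,0,0,0,0,0,0.3],
  [0,0,0,0,0,0,0.5],
  [0,0,0,0,0,0,0.8],
  [0,0,0,0,0,0,1],
], grip_force=45)

```text
time: 14.73
position: [0.6009, -0.1993, 0.0325]
ee_rot: [-0.704, 0.705, 0.06, -0.058]
contact_force: [0.5, -1.4, 2.6]
gripper_width: 0.0424
```

Request:
step_arm([
  [0,0,0,0,0,0,1],
  [0,0,0,0,0,0,1],
  [0,0,0,0,0,0,1],
  [0,0,0,0,0,0,1],
])

```text
time: 15.07
position: [0.6009, -0.1994, 0.0325]
ee_rot: [-0.704, 0.705, 0.06, -0.058]
contact_force: [0.1, 0.3, 5.8]
gripper_width: 0.0425
```

Run:
```python
from go import *
from cell import vision
st,P,Rc=cur(); print(st["time"],P.round(4),st["gripper_width"]); print(to([.561,.251,.150]))
c=vision.capture("scene"); crop(c,200,80,350,190,"b2s.png")
```

```text
15.0667 [ 0.6009 -0.1994  0.0325] 0.04253078742107577
(array([ 0.0358, -0.1181,  0.4505]), array([0.002, 0.002, 0.003]))
b2s.png scale 5
```

View pics/b2s.png

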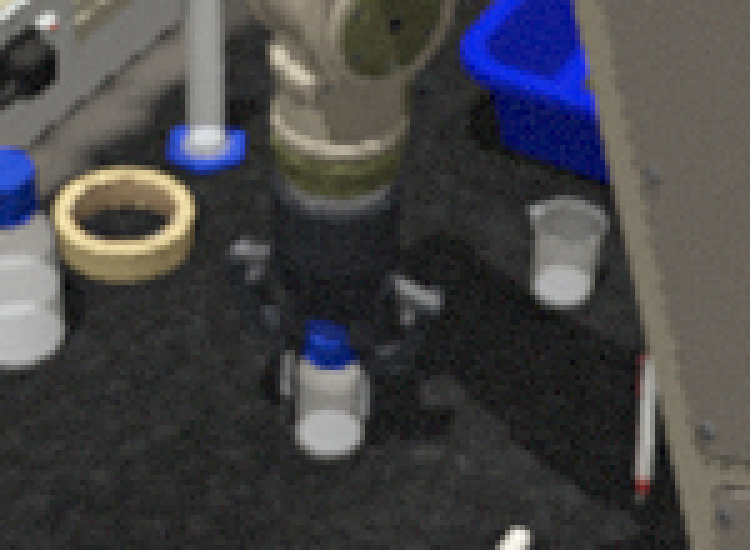

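The bottle is gripped around its body at crop (330,395). I lift it and carry it to the square nest.

Request:
step_arm([
  [0,-0.01,0,0,0,0,1],
  [0,-0.02,0,0,0,0,1],
  [0,-0.025,0,0,0,0,1],
  [0,-0.025,0,0,0,0,1],
  [0,-0.015,0,0,0,0,1],
])

```text
time: 15.53
position: [0.6003, -0.1993, 0.1289]
ee_rot: [-0.704, 0.705, 0.06, -0.058]
contact_force: [0.5, 0.3, -1.2]
gripper_width: 0.0424
```

Request:
step_arm([
  [0.003,0,0.02,0,0,0,1],
  [0.003,0,0.035,0,0,0,1],
  [0.003,0,0.04,0,0,0,1],
  [0.003,0,0.04,0,0,0,1],
  [0.003,0,0.04,0,0,0,1],
])

```text
time: 15.95
position: [0.5846, -0.0226, 0.1261]
ee_rot: [-0.705, 0.705, 0.058, -0.059]
contact_force: [0.9, 0.4, -1.5]
gripper_width: 0.0423
```

Request:
step_arm([
  [0.003,0,0.04,0,0,0,1],
  [0.003,0,0.04,0,0,0,1],
  [0.003,0,0.04,0,0,0,1],
  [0.003,0,0.04,0,0,0,1],
  [0.003,0,0.04,0,0,0,1],
])

```text
time: 16.37
position: [0.5662, 0.1776, 0.1262]
ee_rot: [-0.705, 0.705, 0.059, -0.059]
contact_force: [0.4, 0.1, -1.2]
gripper_width: 0.0422
```

Request:
step_arm([
  [0.003,0,0.035,0,0,0,1],
  [0.003,0,0.025,0,0,0,1],
  [0,0,0.015,0,0,0,1],
  [0,0,0,0,0,0,1],
  [0,0,0,0,0,0,1],
])

```text
time: 16.78
position: [0.56, 0.2509, 0.1257]
ee_rot: [-0.704, 0.705, 0.059, -0.06]
contact_force: [1.0, 0.3, -2.0]
gripper_width: 0.0422
```

Run:
```python
from go import *
from cell import vision
st,P,Rc=cur(); print(st["time"],P.round(4),st["gripper_width"]); print(to([.561,.251,.0405]))
c=vision.capture("scene"); crop(c,130,170,280,300,"b3s.png")
```

```text
16.7833 [0.56   0.2509 0.1257] 0.0421597665052697
(array([0.0011, 0.0852, 0.    ]), array([ 0.001,  0.003, -0.001]))
b3s.png scale 4
```

View pics/b3s.png

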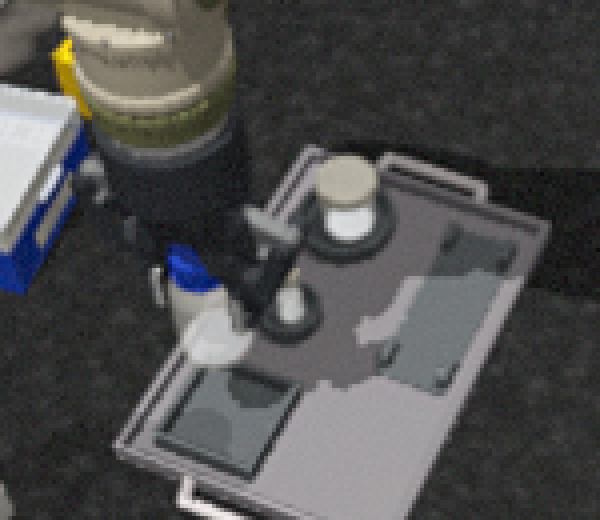

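The bottle looks tilted: cap at crop (188,262), foot at (218,345). I'll quantify that before lowering it.

Run:
```python
from h import *
S=pickle.load(open("scene0.pkl","rb"))
t=np.array([.560,.251])
for z in(.093,.187): print(z,(proj(S,[[*t,z]])[0]-[130,170])*4)
for d in((-.01,0),(0,-.01)): print(d,(proj(S,[[t[0]+d[0],t[1]+d[1],.093]])[0]-[130,170])*4)
print(onz(S,[(130+218/4,170+343/4)],.093),onz(S,[(130+186/4,170+256/4)],.185))
# before lift (b2s, origin 200,80 scale5)
print(onz(S,[(200+329/5,80+435/5)],.003),onz(S,[(200+331/5,80+437/5)],.003))
```

```text
0.093 [214.64843345 343.49499874]
0.187 [193.33432629 247.40680865]
(-0.01, 0) [227.90984846 350.95154915]
(0, -0.01) [225.12828111 331.68288348]
[[0.55852915 0.24966333 0.093     ]] [[0.56084225 0.2567586  0.185     ]]
[[ 0.59906839 -0.19986015  0.003     ]] [[ 0.59701886 -0.19894576  0.003     ]]
```

The perspective explains most of that. The foot is at (0.5585, 0.250) and the remaining tilt is below 0.08 rad. I lower it.

Request:
step_arm([
  [0.002,0.02,0.001,0,0,0,1],
  [0,0.025,0,0,0,0,1],
  [0,0.018,0,0,0,0,1],
  [0,0.01,0,0,0,0,1],
  [0,0.005,0,0,0,0,1],
])

```text
time: 17.25
position: [0.5613, 0.2501, 0.046]
ee_rot: [-0.704, 0.705, 0.057, -0.059]
contact_force: [0.4, -0.2, -1.2]
gripper_width: 0.042
```

Request:
step_arm([
  [0,0.002,0,0,0,0,1],
  [0,0.001,0,0,0,0,1],
  [0,0.001,0,0,0,0,1],
  [0,0,0,0,0,0,1],
])

```text
time: 17.58
position: [0.563, 0.2522, 0.0448]
ee_rot: [0.705, -0.705, -0.06, 0.058]
contact_force: [-0.1, 0.5, -1.2]
gripper_width: 0.0421
```

Request:
step_arm([
  [-0.001,0.002,-0.001,0,0,0,1],
  [0,0.001,0,0,0,0,1],
  [0,0,0,0,0,0,1],
])

```text
time: 17.83
position: [0.5613, 0.251, 0.0408]
ee_rot: [-0.705, 0.705, 0.059, -0.059]
contact_force: [0.8, -1.2, -1.6]
gripper_width: 0.042
```

Request:
step_arm([
  [0,0.001,0,0,0,0,1],
  [0,0,0,0,0,0,1],
  [0,0,0,0,0,0,1],
])

```text
time: 18.08
position: [0.5614, 0.2511, 0.0405]
ee_rot: [-0.705, 0.705, 0.059, -0.059]
contact_force: [-2.2, -1.2, 4.3]
gripper_width: 0.0422
```

Request:
step_arm([
  [0,0.001,0,0,0,0,1],
  [0,0,0,0,0,0,0.5],
  [0,0,0,0,0,0,0.4],
  [0,0,0,0,0,0,0.3],
  [0,0,0,0,0,0,0.2],
])

```text
time: 18.5
position: [0.5616, 0.251, 0.0386]
ee_rot: [-0.705, 0.705, 0.059, -0.059]
contact_force: [1.1, -0.0, -0.0]
gripper_width: 0.068
```

Request:
step_arm([
  [0,0,0,0,0,0,0.15],
  [0,-0.015,0,0,0,0,0.1],
  [0,-0.03,0,0,0,0,0.1],
  [0,-0.035,0,0,0,0,0.1],
  [0,-0.035,0,0,0,0,0],
])

```text
time: 18.92
position: [0.5606, 0.2508, 0.1539]
ee_rot: [-0.704, 0.705, 0.058, -0.06]
contact_force: [0.4, 0.1, 0.0]
gripper_width: 0.0853
```

Run:
```python
from go import *
from cell import vision
st,P,Rc=cur(); print(st["time"],P.round(4),st["gripper_width"]); print(to([.4455,-.1135,.1],.115))
c=vision.capture("scene"); crop(c,130,170,280,300,"b4s.png")
```

```text
18.9167 [0.5606 0.2508 0.1539] 0.08529333258959199
(array([-0.1739,  0.0544, -0.3401]), array([ 0.   ,  0.052, -0.002]))
b4s.png scale 4
```

View pics/b4s.png

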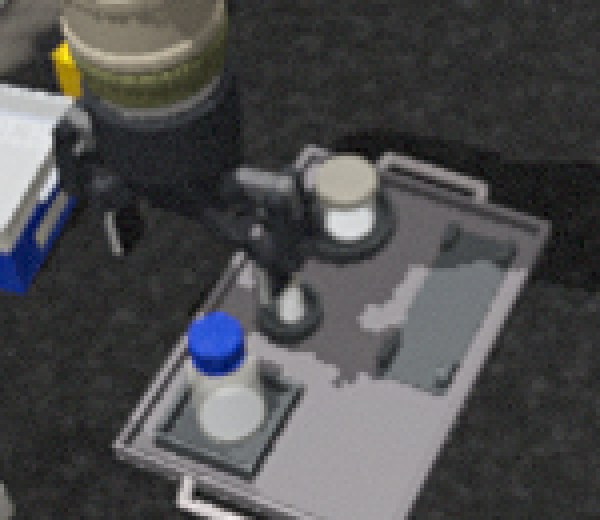

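The bottle stands in the square nest (cap (217,343), foot (232,410)). The marker is next, and on the way I turn to its axis (+0.05 about tool y).

Request:
step_arm([
  [0,-0.02,0,0,0,0,0],
  [-0.01,0,-0.03,0,0.01,0,0],
  [-0.02,0,-0.037,0,0.01,0,0],
  [-0.02,0,-0.037,0,0.01,0,0],
  [-0.02,0,-0.037,0,0.01,0,0],
])

```text
time: 19.38
position: [0.5133, 0.1012, 0.1734]
ee_rot: [-0.706, 0.706, 0.045, -0.045]
contact_force: [-0.1, -0.3, 0.1]
gripper_width: 0.0852
```

Request:
step_arm([
  [-0.02,0.01,-0.037,0,0.01,0,0],
  [-0.02,0.01,-0.037,0,0,0,0],
  [-0.02,0.01,-0.037,0,0,0,0],
  [-0.02,0.01,-0.037,0,0,0,0],
  [-0.015,0.01,-0.03,0,0,0,0],
])

```text
time: 19.8
position: [0.4416, -0.082, 0.1248]
ee_rot: [-0.706, 0.706, 0.041, -0.041]
contact_force: [1.0, 0.0, 0.4]
gripper_width: 0.0854
```

Request:
step_arm([
  [0,0,0,0,0,0,0],
  [0,0,0,0,0,0,0],
])

```text
time: 19.97
position: [0.4419, -0.0815, 0.1246]
ee_rot: [0.706, -0.706, -0.039, 0.04]
contact_force: [0.9, 0.9, -0.3]
gripper_width: 0.0851
```

Run:
```python
from m import *
from go import *
from cell import vision
st,P,Rc=cur(); print(st["time"],P.round(4)); print(to([.4455,-.1135,.003],.115))
c=vision.capture("scene"); crop(c,220,120,350,230,"b5s.png")
c=vision.capture("top"); crop(c,220,140,350,260,"b5t.png")
```

```text
19.9667 [ 0.4419 -0.0815  0.1246]
(array([ 1.000e-04,  1.216e-01, -3.230e-02]), array([-0.001, -0.002, -0.001]))
b5s.png scale 5
b5t.png scale 5
```

View pics/b5s.png

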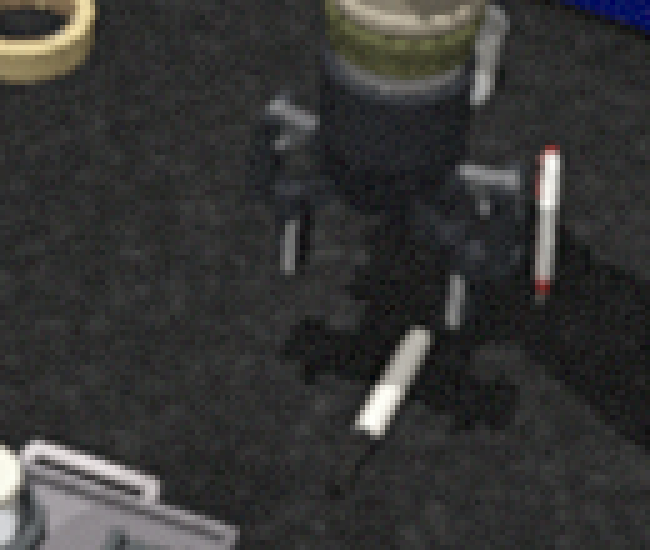

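View pics/b5t.png

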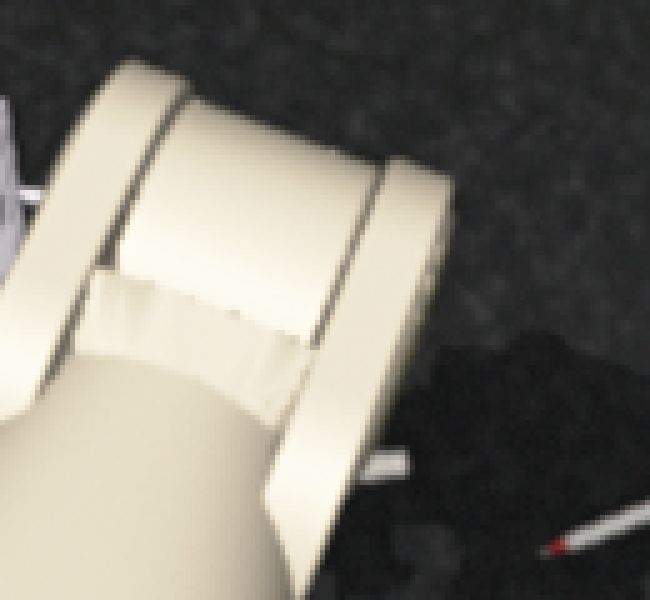

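The pads straddle the marker, with its white body at crop (395,380) and the cap tip faintly at (338,492). I'll check the centre from both ends.

Run:
```python
from h import *
S=pickle.load(open("scene0.pkl","rb"));T=pickle.load(open("top0.pkl","rb"))
for C,a,b in((S,(304,185.5),(220+338/5,120+492/5)),(T,(301.5,232),(235+70/4,145+368/4))):
    P=onz(C,[a,b],.008); print(P.round(4),P.mean(0).round(4),np.linalg.norm(P[0]-P[1]))
```

```text
[[ 0.4546 -0.1873  0.008 ]
 [ 0.4344 -0.0459  0.008 ]] [ 0.4445 -0.1166  0.008 ] 0.14284148959722417
[[ 0.4513 -0.1812  0.008 ]
 [ 0.4358 -0.0476  0.008 ]] [ 0.4436 -0.1144  0.008 ] 0.13454508557049852
```

Request:
step_arm([
  [-0.001,0.01,-0.017,0,-0.002,0,0.2],
  [0,0.02,-0.017,0,0,0,0.3],
  [0,0.025,0,0,0,0,0.4],
  [0,0.025,0,0,0,0,0.4],
  [0,0.02,0,0,0,0,0.4],
])

```text
time: 20.48
position: [0.4467, -0.1127, 0.0242]
ee_rot: [-0.706, 0.706, 0.043, -0.043]
contact_force: [0.5, -0.5, -0.6]
gripper_width: 0.0511
```

Request:
step_arm([
  [0,0.01,0,0,0,0,0.4],
  [0,0.004,0,0,0,0,0.4],
  [0,0,0,0,0,0,0.4],
])

```text
time: 20.73
position: [0.446, -0.1126, 0.0106]
ee_rot: [0.706, -0.706, -0.042, 0.043]
contact_force: [-0.8, -0.0, 1.1]
gripper_width: 0.0514
```

Run:
```python
from go import *
from cell import vision
st,P,Rc=cur(); print(st["time"],P.round(4),st["gripper_width"]); print(to([.4445,-.115,.003],.115))
c=vision.capture("scene"); crop(c,250,150,330,230,"b6s.png")
```

```text
20.7333 [ 0.446  -0.1126  0.0106] 0.05136936050594359
(array([-0.0018,  0.0076, -0.0022]), array([-0.001,  0.006, -0.001]))
b6s.png scale 7
```

View pics/b6s.png

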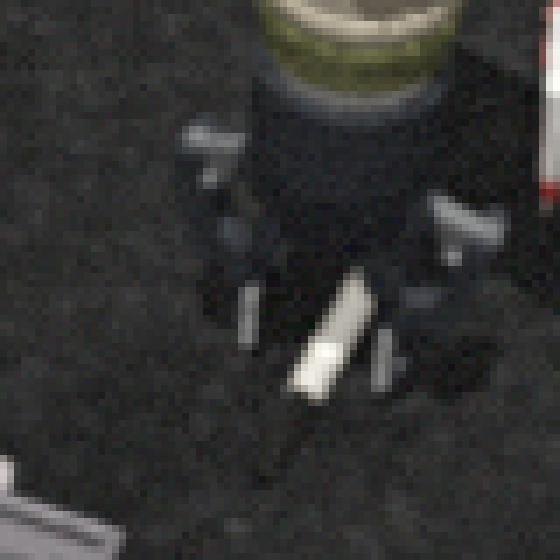

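The pads stand either side of the marker. The last 7 mm down, then close.

Request:
step_arm([
  [-0.001,0.004,-0.002,0,0.003,0,0.4],
  [0,0.003,0,0,0,0,0.4],
  [0,0,0,0,0,0,0.55],
  [0,0,0,0,0,0,0.7],
  [0,0,0,0,0,0,0.85],
], grip_force=30)

```text
time: 21.2
position: [0.4453, -0.1162, 0.0046]
ee_rot: [-0.706, 0.706, 0.041, -0.041]
contact_force: [0.6, -0.3, -0.0]
gripper_width: 0.0157
```

Request:
step_arm([
  [0,0,0,0,0,0,1],
  [0,0,0,0,0,0,1],
  [0,0,0,0,0,0,1],
  [0,0,0,0,0,0,1],
])

```text
time: 21.53
position: [0.4453, -0.1162, 0.0047]
ee_rot: [-0.706, 0.706, 0.041, -0.041]
contact_force: [-1.4, 0.9, 5.0]
gripper_width: 0.0144
```

Request:
step_arm([
  [0,-0.01,0,0,0,0,1],
  [0,-0.02,0,0,0,0,1],
  [0,-0.03,0,0,0,0,1],
  [0,0,0,0,0,0,1],
])

```text
time: 21.87
position: [0.4479, -0.1173, 0.0683]
ee_rot: [-0.705, 0.707, 0.043, -0.039]
contact_force: [0.1, -1.0, 0.9]
gripper_width: 0.0145
```

Run:
```python
from go import *
from cell import vision
st,P,Rc=cur(); print(st["time"],P.round(4),st["gripper_width"]); print(to([.4905,.1065,.07]))
c=vision.capture("scene"); crop(c,250,140,330,230,"b7s.png")
```

```text
21.8667 [ 0.4479 -0.1173  0.0683] 0.014501854831795953
(array([ 0.0682, -0.0021,  0.2173]), array([ 0.004, -0.049,  0.006]))
b7s.png scale 6
```

View pics/b7s.png

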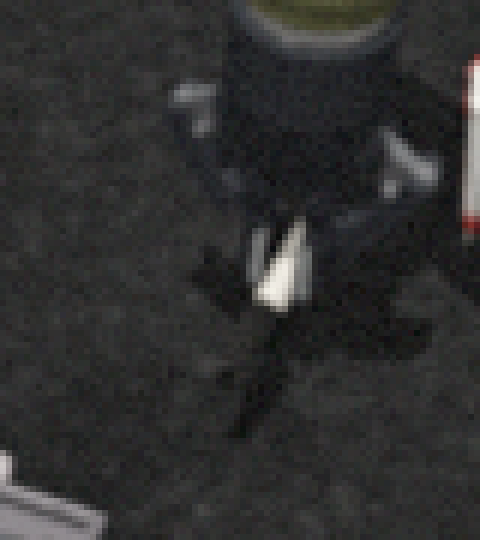

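The marker is held level. I carry it to the rest and turn −0.049 to the tray's yaw.

Request:
step_arm([
  [0.01,0,0.025,0,-0.01,0,1],
  [0.013,0,0.038,0,-0.01,0,1],
  [0.013,0,0.038,0,-0.01,0,1],
  [0.012,0,0.038,0,-0.01,0,1],
  [0.01,0,0.038,0,-0.009,0,1],
])

```text
time: 22.33
position: [0.4783, 0.0687, 0.0633]
ee_rot: [-0.705, 0.705, 0.058, -0.058]
contact_force: [0.9, 0.2, 0.3]
gripper_width: 0.0144
```

Request:
step_arm([
  [0.008,0,0.025,0,0,0,1],
  [0.004,0,0.012,0,0,0,1],
  [0,0,0,0,0,0,1],
  [0,0,0,0,0,0,1],
])

```text
time: 22.67
position: [0.4833, 0.1061, 0.0631]
ee_rot: [-0.704, 0.705, 0.058, -0.06]
contact_force: [-0.8, -0.4, -0.1]
gripper_width: 0.0141
```

Run:
```python
from go import *
from cell import vision
st,P,Rc=cur(); print(st["time"],P.round(4),st["gripper_width"]); print(to([.4905,.1065,.0145]))
c=vision.capture("scene"); crop(c,150,170,300,300,"b8s.png")
```

```text
22.6667 [0.4833 0.1061 0.0631] 0.014067233560793042
(array([ 0.0072,  0.0486, -0.0008]), array([ 0.   ,  0.002, -0.002]))
b8s.png scale 4
```

View pics/b8s.png

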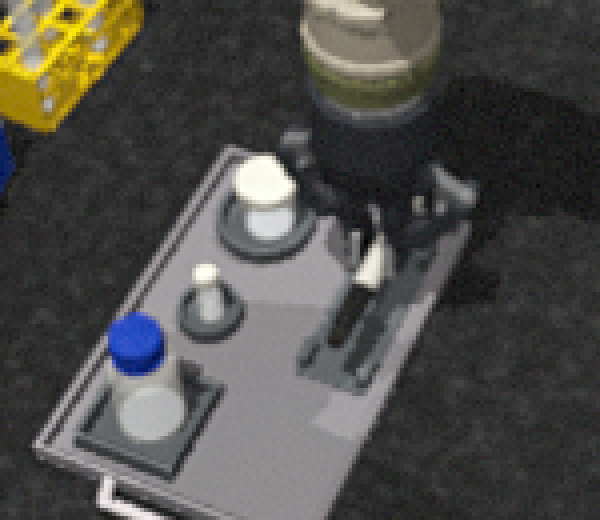

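On the grey tray the black cap now shows clearly: tip at crop (334,342), cap/white junction at (368,285). I use it to check the centring.

Run:
```python
from h import *
S=pickle.load(open("scene0.pkl","rb"))
P=onz(S,[(150+335/4,170+342/4),(150+368/4,170+286/4)],.066); d=P[0]-P[1]; L=np.linalg.norm(d); u=d/L
print(P,L,"yaw",np.arctan2(-d[0],d[1])); 
print("centre",P[0]-u*.0675, P[0]-.0675*np.array([-np.sin(.165),np.cos(.165),0]))
print("centre via junction",P[1]-(.0675-.048)*np.array([-np.sin(.165),np.cos(.165),0]))
```

```text
[[0.47032008 0.17215074 0.066     ]
 [0.47632674 0.12571537 0.066     ]] 0.04682225220660831 yaw 0.12864091939907
centre [0.47897942 0.10520848 0.066     ] [0.48140712 0.1055675  0.066     ]
centre via junction [0.47952966 0.10648022 0.066     ]
```

Request:
step_arm([
  [0.004,0.01,-0.001,0,0,0,1],
  [0.004,0.015,0,0,0,0,1],
  [0,0.012,0,0,0,0,1],
  [0,0.006,0,0,0,0,1],
  [0,0,0,0,0,0,1],
])

```text
time: 23.13
position: [0.4906, 0.1047, 0.0192]
ee_rot: [-0.705, 0.705, 0.056, -0.059]
contact_force: [-0.3, 0.7, -0.5]
gripper_width: 0.0144
```

Run:
```python
from go import *
from cell import vision
st,P,Rc=cur(); print(st["time"],P.round(4),st["gripper_width"]); print(to([.4905,.1065,.013]))
c=vision.capture("scene"); crop(c,200,200,290,280,"b9s.png")
```

```text
23.1333 [0.4906 0.1047 0.0192] 0.01435662401364884
(array([0.0002, 0.0062, 0.0018]), array([-0.   , -0.002, -0.004]))
b9s.png scale 7
```

View pics/b9s.png

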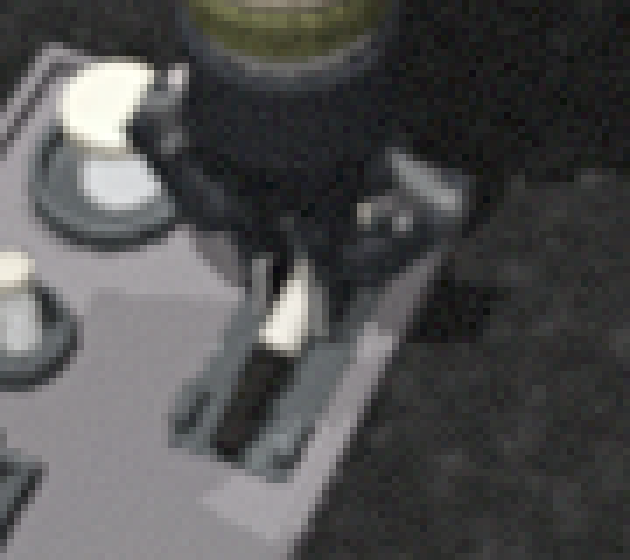

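The cap lies between the end posts at crop (240,440), centred. Final lowering.

Request:
step_arm([
  [0,0.002,0,0,0,0,1],
  [0,0.002,0,0,0,0,1],
  [0,0.001,0,0,0,0,1],
  [0,0,0,0,0,0,1],
])

```text
time: 23.52
position: [0.4923, 0.1059, 0.0164]
ee_rot: [-0.705, 0.705, 0.058, -0.058]
contact_force: [-0.4, -0.1, -0.3]
gripper_width: 0.0138
```

Request:
step_arm([
  [0,0.001,0,0,0,0,1],
  [0,0,0,0,0,0,1],
])

```text
time: 23.68
position: [0.4922, 0.106, 0.0153]
ee_rot: [-0.705, 0.705, 0.058, -0.058]
contact_force: [-0.3, 0.3, 0.5]
gripper_width: 0.0139
```

Request:
step_arm([
  [-0.001,0.001,0,0,0,0,1],
  [0,0.001,0,0,0,0,1],
  [0,0,0,0,0,0,1],
])

```text
time: 23.93
position: [0.4909, 0.1058, 0.013]
ee_rot: [-0.705, 0.705, 0.058, -0.058]
contact_force: [-0.7, -1.0, 0.8]
gripper_width: 0.0139
```

Request:
step_arm([
  [0,0.001,0,0,0,0,1],
  [0,0,0,0,0,0,1],
])

```text
time: 24.1
position: [0.4911, 0.1058, 0.0127]
ee_rot: [-0.705, 0.705, 0.058, -0.058]
contact_force: [-2.6, 0.1, 4.5]
gripper_width: 0.0139
```

Request:
step_arm([
  [0,0,0,0,0,0,0.78],
  [0,0,0,0,0,0,0.75],
  [0,0,0,0,0,0,0.7],
  [0,0,0,0,0,0,0.65],
  [0,0,0,0,0,0,0.6],
])

```text
time: 24.52
position: [0.4911, 0.1057, 0.0121]
ee_rot: [-0.705, 0.705, 0.058, -0.058]
contact_force: [0.0, -0.0, -0.0]
gripper_width: 0.0339
```

Request:
step_arm([
  [0,-0.01,0,0,0,0,0.6],
  [0,-0.02,0,0,0,0,0.6],
  [0,-0.035,0,0,0,0,0.6],
  [0,-0.04,0,0,0,0,0.6],
  [0,-0.04,0,0,0,0,0.6],
])

```text
time: 24.93
position: [0.4902, 0.1057, 0.159]
ee_rot: [-0.705, 0.705, 0.058, -0.059]
contact_force: [1.1, 0.0, -0.5]
gripper_width: 0.0341
```

Request:
step_arm([
  [-0.02,-0.02,-0.03,0,0,0,0.4],
  [-0.02,-0.01,-0.04,0,0,0,0.2],
  [-0.02,0,-0.04,0,0,0,0],
  [-0.02,0,-0.04,0,0,0,0],
  [-0.02,0,-0.04,0,0,0,0],
])

```text
time: 25.35
position: [0.427, -0.0868, 0.1877]
ee_rot: [-0.704, 0.705, 0.059, -0.058]
contact_force: [0.8, -0.3, 0.3]
gripper_width: 0.0858
```

Request:
step_arm([
  [0,0,-0.04,0,0,0,0],
  [0,0,-0.04,0,0,0,0],
  [0,0,-0.04,0,0,0,0],
  [0,0,-0.03,0,0,0,0],
  [0,0,0,0,0,0,0],
])

```text
time: 25.77
position: [0.4534, -0.2392, 0.187]
ee_rot: [-0.704, 0.706, 0.057, -0.056]
contact_force: [-0.4, 0.2, -0.1]
gripper_width: 0.0854
```

Run:
```python
from go import *
from cell import vision
st,P,Rc=cur(); print(st["time"],P.round(4),st["gripper_width"])
for n in("scene","top"):
    c=vision.capture(n); pickle.dump(c,open(n+"1.pkl","wb"))
    if n=="scene": crop(c,150,190,290,310,"c1s.png")
    else: crop(c,120,145,240,235,"c1t.png")
```

```text
25.7667 [ 0.4534 -0.2392  0.187 ] 0.08544705706900228
c1s.png scale 5
c1t.png scale 6
```

View pics/c1s.png

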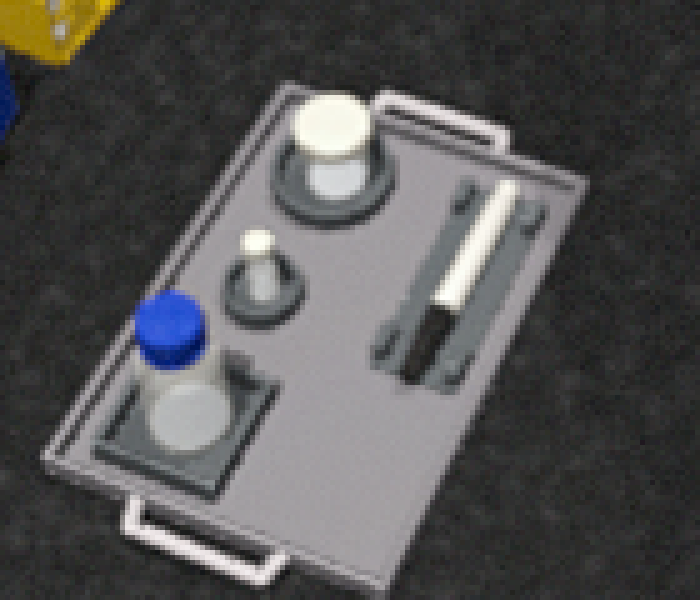

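View pics/c1t.png

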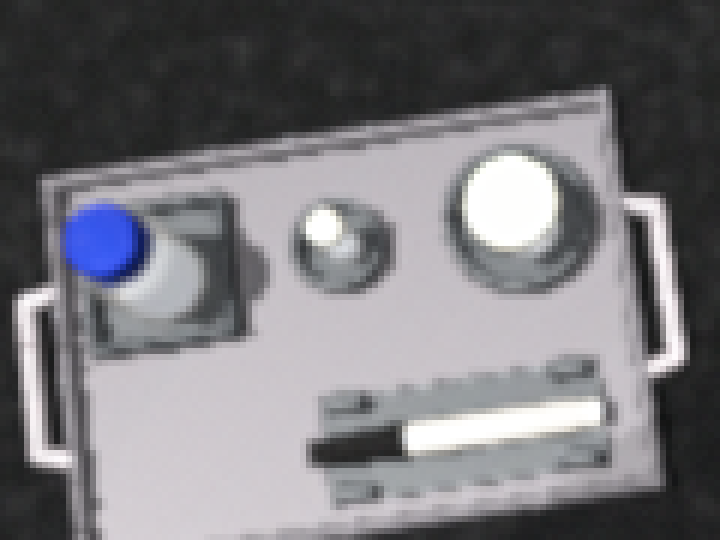

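Both views show all four items seated. In the top crop the marker runs (312,452)–(605,408), so its centre is (458,430) against the rest's (463,428). A numeric check follows.

Run:
```python
from m import *
C={n:pickle.load(open(n+"1.pkl","rb")) for n in("top","scene")}
T,S=C["top"],C["scene"]
nest=dict(bottle=(.5612,.2512),vial=(.5766,.1668),pot=(.5894,.083),marker=(.4902,.1067))
out={}
for n,(x0,y0,x1,y1) in(("top",(120,155,240,235)),("scene",(170,200,270,290))):
    im=C[n]["img"][y0:y1,x0:x1].astype(int); r,g,b=im[...,0],im[...,1],im[...,2]
    for nm,m in(("blue",(b>140)&(r<90)),("white",(r>205)&(g>205)&(b<np.maximum(r-5,0)+3))):
        for i,st,ce,l in blobs(m,x0,y0,6): print(n,nm,st[4],ce.round(1))
def z(c,a,h): return onz(c,[a],h)[0][:2]
im=None
ot=(120,145);os_=(150,190)
tt=lambda u,v:(120+u/6,145+v/6); ss=lambda u,v:(150+u/5,190+v/5)
for nm,a,b,h in(("bottle",tt(105,243),ss(170,316),.102),("vial",tt(325,222),ss(257,240),.054),("pot",tt(511,199),ss(333,124),.056),("marker",tt(458,430),ss(459,282),.016)):
    p,e=tri(T,a,S,b); print(nm,"tri",p.round(4),"top-nest mm",((z(T,a,h)-nest[nm])*1e3).round(1),"scene-nest mm",((z(S,b,h)-nest[nm])*1e3).round(1))
for nm,a,b in(("bottle foot",tt(165,285),ss(190,418)),):
    print(nm,z(T,a,.008)-nest["bottle"],z(S,b,.008)-nest["bottle"])
P=onz(T,[tt(312,452),tt(605,408)],.016);d=P[0]-P[1];print("marker yaw",np.arctan2(-d[0],d[1]),np.linalg.norm(d))
T0=pickle.load(open("top0.pkl","rb"));S0=pickle.load(open("scene0.pkl","rb"))
S1=C["scene"]; crop(S1,290,100,350,190,"pb.png",6);
```

```text
top blue 118 [136.2 184.9]
top white 7 [200.3 172.9]
top white 7 [208.9 172.6]
top white 11 [210.  181.7]
top white 30 [229.3 185.1]
top white 14 [173.7 182.1]
top white 6 [200.5 184. ]
top white 26 [124.2 203. ]
top white 10 [231.6 197.9]
top white 15 [230.6 204.3]
top white 21 [125.8 216.8]
top white 76 [205.1 215.1]
scene blue 126 [183.1 253.8]
scene white 145 [215.9 214.4]
scene white 41 [237.9 212.6]
scene white 111 [244.9 238.5]
scene white 22 [201.2 237.8]
bottle tri [0.5574 0.2486 0.1023] top-nest mm [-5.3 -3.2] scene-nest mm [-1.9 -2.4]
vial tri [0.5768 0.165  0.0541] top-nest mm [ 0.5 -1.7] scene-nest mm [ 0.  -1.9]
pot tri [0.5881 0.0813 0.0555] top-nest mm [-1.3 -1.8] scene-nest mm [-1.6 -1.4]
marker tri [0.4893 0.1081 0.0138] top-nest mm [-1.5  0.9] scene-nest mm [-1.4  2.8]
bottle foot [-0.00481501 -0.00112288] [ 0.00074158 -0.00316938]
marker yaw 0.16354493892147237 0.13572103804929064
pb.png scale 6
```

View pics/pb.png

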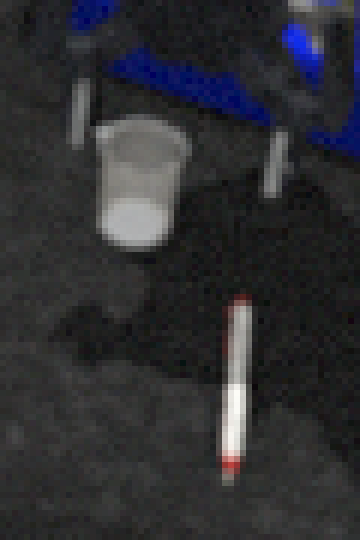

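All placements check out, with top heights of 102.3, 54.1 and 55.5 mm against the expected 102, 54 and 56 mm. The pen at (329,163) px and the beaker at about (313,130) px have not moved. I hand it in.

Run:
```python
from cell import job,sensors
print(sensors.sense()["time"]); print(job.finish_job())
```

```text
25.8667
the job is handed in; nothing more can be done
None
```

The carrier is packed and the job is handed in at 25.9 s. The bottle, pot and vial stand upright in their nests and the marker lies on its rest. The gripper is open and clear of everything.

Last two-view check, offset from nest or rest centre:

| Item | Top view | Scene view | Limit |
|---|---|---|---|
| Bottle | about 6 mm | about 3 mm | 12 mm |
| Vial | about 2 mm | about 2 mm | 12 mm |
| Pot | about 2 mm | about 2 mm | 12 mm |
| Marker, mostly lengthwise | about 2 mm | about 3 mm | 12 mm across, 15 mm lengthwise |

- **Heights:** the triangulated tops of the bottle, vial and pot were within 0.5 mm of the values for standing on the nest floors.
- **Marker:** its yaw came out at 0.164 rad, against about 0.165 rad for the tray.
- **Beaker and pen:** neither showed any visible movement; I compared picture positions only.
- **Disagreements:** the two views differed by 3–5 mm for the bottle and by 2–4 mm for some of the first object positions. The vial and bottle tilted slightly while held, but stood upright once released.

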